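Start the strap-clamp screw square on the tilting table

ROBOT

A 6-joint arm with a two-finger parallel gripper is mounted at the origin on the work surface. World frame = base frame: x ahead of the robot, y to its left, z up, the work surface at z = 0. Lengths are in m, angles in rad, forces in N, time in s.
With the tool pointing down it reaches from about 0.35 to 0.775 m from the base axis. Payload 7.3 kg.
Tool frame: the origin (TCP) lies at the very end of the fingers, on their centre line; the grasp point (between the pads) lies 19 mm behind it; z points along the fingers, y is the line along which they close (so a half turn about z gives the same grasp; the last joint's range is limited). The gripper opens to 92 mm and grips with 3 to 60 N. Pads are 19 mm wide; open, the fingers measure 130 mm over their backs; the gripper's body (75 mm by 190 mm) begins 47 mm behind the grasp point.
Start: joints at [-1.354, 0.342, 1.524, -0, 1.275, -0.146], TCP at [0.186, -0.491, 0.227] pointing down, gripper open.
Joint ranges: [-2.53, 2.53], [-0.77, 2.02], [0.04, 2.7], [-1, 4.14], [0.28, 2.66], [-3.11, 3.11]. Speed limits (rad/s): [2.57, 2.57, 3.14, 3.14, 3.14, 3.14].

INTERFACE

Orientations are given as [roll, pitch, yaw] about the fixed x, y, z axes, in that order (R = Rz(yaw) Ry(pitch) Rx(roll)).
In Python, from cell import robot gives the robot as it stands.
- The arm moves only by the tool apply_moves, never from a script. Its argument "motion" is text: rows parted by semicolons, each of 7 numbers parted by spaces: the opening in per cent of the stroke, from 0 (shut) to 100 (fully open), then the shift along the tool's x, y, z in cm, then the turn, a rotation vector about the tool's x, y, z in rad. A call has 1 to 20 rows; each row shifts and turns the commanded pose from where the row before left it, along the tool's axes as they then stand; what a row does not reach is not made up. A row lasts 1/8 s, in which the tool goes at most 62.5 mm and 10.7 degrees, less where a joint would pass 70% of its speed; a pose out of reach is approached as far as the arm can. A call with a gripper value outside its range is refused whole. The fingers move at their own pace and stop on an object; "force" is the grip in N (left out, the last holds). Time passes only in rows, so rows that do not move let the fingers close. It gives the time, the measured TCP pose, the force, the opening and the grip force at its end, in the units of the state.
- robot.observe(): the state, without advancing time (a new reading comes with each control period).
- robot.read_camera(name): name is "side" or "top" or "wrist"; returns a dict with "img" (480x640x3 uint8, red, green, blue), "fovy" (degrees; the focal length in pixels is half the picture's height over the tangent of half this angle, whatever the lens; pixels are square), "cx", "cy" (the principal point, pixels), "R" (3x3) and "t" (3): a world point X has camera coordinates R X + t; the wrist camera has in their place "hand_eye" (4x4, takes a point from camera to tool coordinates, whose origin is the TCP and whose axes are the flange's). Camera axes: x right, y down, z forward; pixel columns grow to the right and rows downward; lengths in m; the calibration is good to about 2 mm. The wrist camera is an equidistant fisheye: a pixel r from the principal point sees the ray r / f radians off the axis. A picture is of the moment at which its call begins: read the wrist's pose just before it. There is no depth.
- robot.hand_in(): hands the job in; it is judged then, once.
Trained networks look in a picture, given as the dict that the camera call returned (one of the last four; its "shot" number tells which), for a name from the list of things; names that differ only in an ending like _2 or _b are one class to them, and where a whole thing is asked for, a point or a joint stands for the part that bears it (a point fixed in the world has none). Each returns a list of dicts, best first, with "score" (0 to 1); they miss things now and then, are a little off and sometimes report something else, mostly with a low value. They report only what shows in the picture. A call takes as long as a camera call. They do not tell look-alikes from the thing itself.
- robot.search_frame(target, picture): "centre" ([x, y, z] in m, in world coordinates, good to about 4 mm: the middle of the surface that is visible of it).
- robot.trace(target, picture): "pixels" (480x640 bool, what is visible of it).
The state is a dict: "time": time; "qpos": joint angles; "qvel": joint speeds; "joint_efforts": joint torques, N m; "tool_pos": TCP position; "tool_rot": TCP orientation; "contact_force": force on the tool from outside, world axes, zero at the start; "torque": the same for the moment, N m; "opening": finger opening in m; "grip_force": force on a finger pad.
Only numpy, scipy, OpenCV 4.12 (cv2) and the standard library are available. Lean on these libraries where they do the work, as an engineer would, in place of code of your own. Each camera call takes 0.05 s, during which the arm holds its last target. There are 200 camera calls.

TASK

The strap clamp's big screw on the tilting table has only been stood in its tapped hole by hand and leans over. Take the square key from the wooden block, seat it fully in the screw's socket, stand the screw up square to the table's plate before you turn it, then give the screw its first quarter turn clockwise with the key, keeping it square. Put the key back upright in its hole in the block, fully home, and leave the other parts on the bench alone.

Things in the scene. Friction and masses are not known exactly. Their poses are not given: they have to be found in the camera images.
- fixture: Grey cast base of the tilting table, 160 x 124 x 14 mm, with two cheeks that carry the tilting steel plate. Origin at the centre of its underside; the plate tilts about an axis along y, 60 mm up. A slotted strap clamp lies across the plate along y, its top 32 mm over the plate; the screw's shank passes through its slot. All fixed to the bench.
- tapped_hole (a point): Tapped hole of the clamp screw: the middle of its mouth, on the top face of the tilting plate (130 x 96 mm). z is the hole's axis, square to the plate, pointing out; it leans 6 to 14 degrees from vertical, roughly towards the robot. The plate is locked and does not move.
- screw_head (a point): Steel clamp screw, head diameter 34 mm; this point: middle of the head's top face, 68 mm from the hole's mouth. z: the screw's own axis (x, y do not turn with the screw and do not tell how the socket lies). It stands only in the first thread: it rocks about the hole's mouth, up to 8 degrees each way, against slight friction (0.7 N at the head), and stays put. At first it leans 4 to 7 degrees, mostly downhill.
- socket_floor (a point): Floor of the square socket in the screw's head, on the screw's axis, 17 mm below the top face; axes as for the head. The socket is 13.6 mm wide with a countersink 4 mm deep, 18 mm wide at the face. How the square lies about the axis varies and is not given: the key goes in only when turned to within about 8 degrees of it (every 90 degrees), else it stops 1 to 4 mm down.
- screw (a joint): How far the screw has been turned, rad: 0 at the start, growing as it is turned clockwise seen from its head; 2 mm of feed a turn. It turns against about 0.2 N m of friction.
- key_grip (a point): Square key, 0.2 kg, 100 mm long, standing upright in the block at the start. This point: centre of its black handle (28 x 28 mm square, 56 mm long), 72 mm from the tip. z points from tip to handle; x and y are square to the handle's flats.
- key_tip (a point): Middle of the key's tip; axes as for the handle. From the tip up: the steel square end 12 x 12 mm, 14 mm long, its flats parallel to the handle's; a collar of diameter 30 mm, 6 mm thick; a shank of diameter 16 mm, 24 mm long; the handle. Fully home in the screw or in the block, the collar lies on the top face and the tip is 14 mm below it.
- block_hole (a point): The key's hole in the wooden accessory block (110 x 160 mm, 40 mm high, fixed): the middle of its mouth on the block's top face, z up. Round, diameter 22 mm, 18 mm deep. A flat anvil and two indenters stand in the same block, at most 20 mm above its top, their centres over 50 mm from this hole.
- test_block: Bystander: steel reference disc of diameter 60 mm, 12 mm thick, lying on the bench. Origin at the centre of its underside.
- bearing_race: Bystander: steel bearing race, a ring of outer diameter 52 mm, inner 38 mm, 16 mm high, lying on the bench. Origin at the centre of its underside.
- spare_anvil: Bystander: dark steel mushroom anvil standing on its head on the bench, head diameter 40 mm, 42 mm high over all. Origin at the centre of its underside.
Not all that is in view belongs to the job. Of the things that look like the part that bears key_grip, the smaller one is meant.

How it is judged:
By the outcome, as a careful person would: the job done as asked, in the order asked, and still so for the second after the job is handed in, with the robot touching nothing.
It also fails if it takes over 58 s, if anything falls off the work surface, if the arm or the gripper's body presses on something with over 40 N, if the wrist force passes 120 N, or if a joint passes its speed limit or range.

## Working session

There is one attempt and no reset: what is moved stays moved. The work goes in short steps, Python scripts to look and compute and a tool call to move; the robot and the scene stay as the last step left them, time stands still between calls to the robot, and variables do not carry over. Pictures are saved under pics/ and viewed, at most 10 in all, crops included, and the job is handed in when it is done.

Besides the shell and the picture viewer there is one more tool, called after "Call:" by a JSON object that holds its "fn" and its "kwargs". apply_moves: Moves the arm, as the interface text tells. Its arguments: {"type":"object","properties":{"motion":{"type":"string"},"force":{"type":"number"}},"required":["motion"]}

```bash
mkdir -p pics; ls
cat > h.py <<'E'
import numpy as np, cv2, json
from cell import robot
from scipy.spatial.transform import Rotation as Rn
def ray(p,uv,tool=None):
    f=240/np.tan(np.radians(p["fovy"])/2)
    d=np.array([(uv[0]-p["cx"])/f,(uv[1]-p["cy"])/f])
    if "hand_eye" in p:
        r=np.hypot(*d); d3=np.array([*(d/r*np.sin(r) if r>0 else d),np.cos(r)])
        H=p["hand_eye"]; o,R=tool
        return o+R@H[:3,3], R@H[:3,:3]@d3
    d3=np.array([*d,1.]);d3/=np.linalg.norm(d3)
    R=np.array(p["R"]);t=np.array(p["t"])
    return -R.T@t, R.T@d3
def proj(p,X,tool=None):
    f=240/np.tan(np.radians(p["fovy"])/2)
    X=np.atleast_2d(X)
    if "hand_eye" in p:
        o,R=tool;H=np.array(p["hand_eye"]);c=((X-o)@R-H[:3,3])@H[:3,:3]
        n=np.hypot(c[:,0],c[:,1]);th=np.arctan2(n,c[:,2])
        return np.c_[p["cx"]+f*th*c[:,0]/n,p["cy"]+f*th*c[:,1]/n]
    c=X@np.array(p["R"]).T+np.array(p["t"])
    return np.c_[p["cx"]+f*c[:,0]/c[:,2],p["cy"]+f*c[:,1]/c[:,2]]
def tool():
    s=robot.observe();return np.array(s["tool_pos"]),Rn.from_euler('xyz',s["tool_rot"]).as_matrix()
def atz(p,uv,z,tl=None):
    o,d=ray(p,uv,tl);return o+d*(z-o[2])/d[2]
def save(p,n,crop=None,sc=1):
    im=p["img"][:,:,::-1]
    if crop: x0,y0,x1,y1=crop; im=im[y0:y1,x0:x1]
    cv2.imwrite("pics/"+n,cv2.resize(im,None,fx=sc,fy=sc,interpolation=cv2.INTER_CUBIC))
E
cat > a.py <<'E'
from h import *
ims=[]
for c in ["side","top"]:
    p=robot.read_camera(c); ims.append(p["img"])
    print(c,p["fovy"],p["cx"],p["cy"],np.round(-np.array(p["R"]).T@p["t"],3),p["shot"])
    for n in ["key_grip","screw_head","socket_floor","tapped_hole","block_hole","fixture","test_block","bearing_race","spare_anvil"]:
        try: print(n,[(round(q["score"],2),np.round(q["centre"],3).tolist(),proj(p,q["centre"])[0].round().tolist()) for q in robot.search_frame(n,p)])
        except Exception as e: print(n,e)
    np.savez(c+".npz",**{k:v for k,v in p.items()})
    save(p,c+"0.png",sc=1.25)
E
python3 a.py
```

```text
pics
side 44.19086263699295 329.6597282035028 235.87625990698083 [-0.193  0.746  0.898] 1
key_grip [(0.92, [0.633, -0.322, 0.1], [400.0, 177.0]), (0.71, [0.631, -0.195, 0.1], [369.0, 197.0])]
screw_head [(0.81, [0.578, 0.198, 0.13], [259.0, 270.0]), (0.52, [0.629, -0.194, 0.098], [369.0, 198.0])]
socket_floor [(0.65, [0.578, 0.199, 0.129], [259.0, 270.0])]
tapped_hole [(0.89, [0.566, 0.199, 0.076], [265.0, 292.0]), (0.74, [0.574, 0.197, 0.128], [261.0, 271.0])]
block_hole [(0.7, [0.608, -0.137, 0.036], [360.0, 231.0]), (0.24, [0.576, 0.197, 0.128], [261.0, 271.0])]
fixture [(0.62, [0.564, 0.209, 0.065], [263.0, 299.0]), (0.34, [0.72, -0.018, 0.014], [294.0, 241.0])]
test_block [(0.73, [0.422, -0.039, 0.013], [391.0, 292.0])]
bearing_race [(0.55, [0.398, 0.344, 0.01], [267.0, 399.0])]
spare_anvil [(0.5, [0.72, -0.015, 0.018], [293.0, 240.0])]
top 48.132316410200886 321.1139913731408 239.04218478384368 [0.405 0.031 1.07 ] 2
key_grip [(0.78, [0.636, -0.318, 0.127], [498.0, 215.0]), (0.65, [0.631, -0.197, 0.122], [432.0, 218.0])]
screw_head [(0.67, [0.57, 0.193, 0.134], [215.0, 250.0])]
socket_floor [(0.77, [0.577, 0.193, 0.128], [215.0, 246.0])]
tapped_hole [(0.71, [0.58, 0.192, 0.073], [221.0, 250.0])]
block_hole [(0.89, [0.619, -0.158, 0.042], [403.0, 233.0])]
fixture [(0.64, [0.574, 0.183, 0.071], [225.0, 253.0]), (0.52, [0.577, 0.189, 0.128], [217.0, 246.0])]
test_block [(0.94, [0.422, -0.04, 0.009], [343.0, 336.0])]
bearing_race [(0.75, [0.401, 0.338, 0.012], [146.0, 348.0])]
spare_anvil [(0.59, [0.725, -0.022, 0.018], [333.0, 185.0])]
```

```bash
sleep 1; ls pics
```

```text
side0.png
top0.png
```

View pics/side0.png

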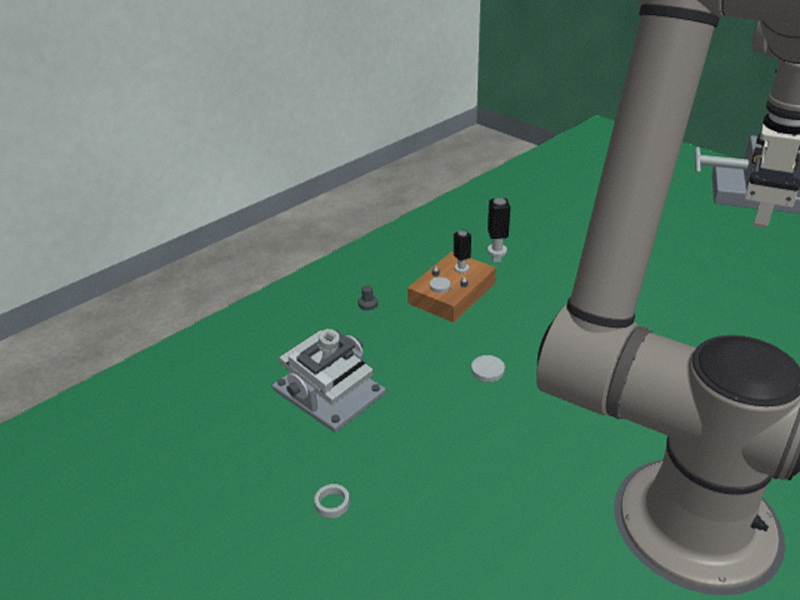

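View pics/top0.png

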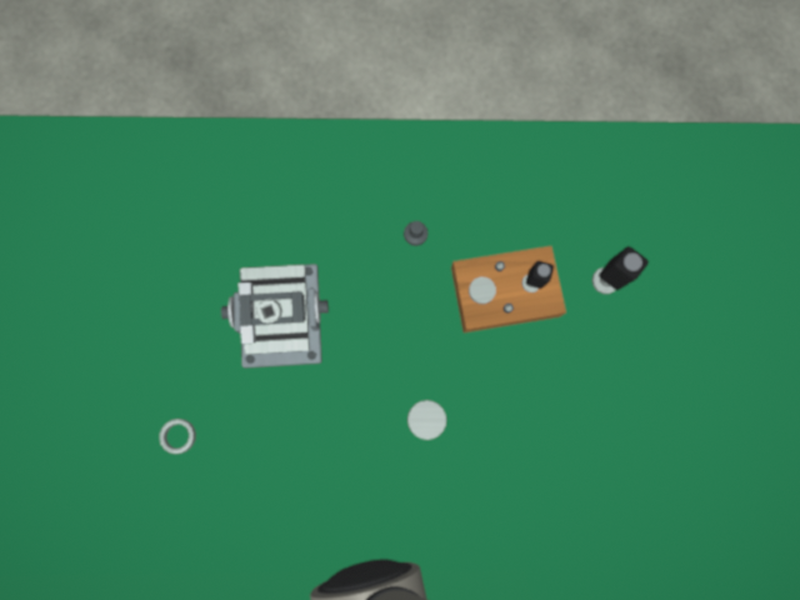

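Two look-alikes for the key: the black-handled one standing in the wooden block, side (369,197) and top (432,218), and the larger one standing on the bench, side (400,177) and top (498,215). The one in the block is smaller and stands in the block as described. I'll confirm that in a crop. The other parts are the fixture, top (222,248), the disc (343,336), the ring (141,348) and the spare anvil (333,185).

Run:
```python
from h import *
s=robot.observe();print(s["time"],s["tool_pos"],s["tool_rot"],s["opening"])
o,R=tool();print(R.round(3))
p=robot.read_camera("wrist");print(np.round(p["hand_eye"],3),p["fovy"],p["cx"],p["cy"])
a=np.load("top.npz");b=np.load("side.npz")
A=cv2.resize(a["img"][180:260,380:540],None,fx=4,fy=4,interpolation=cv2.INTER_CUBIC)
B=cv2.resize(b["img"][140:260,300:460],None,fx=4,fy=4,interpolation=cv2.INTER_CUBIC)[:280*2]
cv2.imwrite("pics/keys.png",np.vstack([A[:220],B[:380]])[:,:,::-1])
```

```text
1.0 [ 0.18634962 -0.4908301   0.226747  ] [3.14149256e+00 1.30340900e-05 3.62857134e-01] 0.09183226654528058
[[ 0.935  0.355  0.   ]
 [ 0.355 -0.935 -0.   ]
 [-0.     0.    -1.   ]]
[[-0.001 -0.953 -0.304  0.084]
 [ 1.    -0.001  0.001 -0.002]
 [-0.001 -0.304  0.953 -0.159]
 [ 0.     0.     0.     1.   ]] 65.70646984690485 319.41098284855076 231.26377604226323
```

View pics/keys.png

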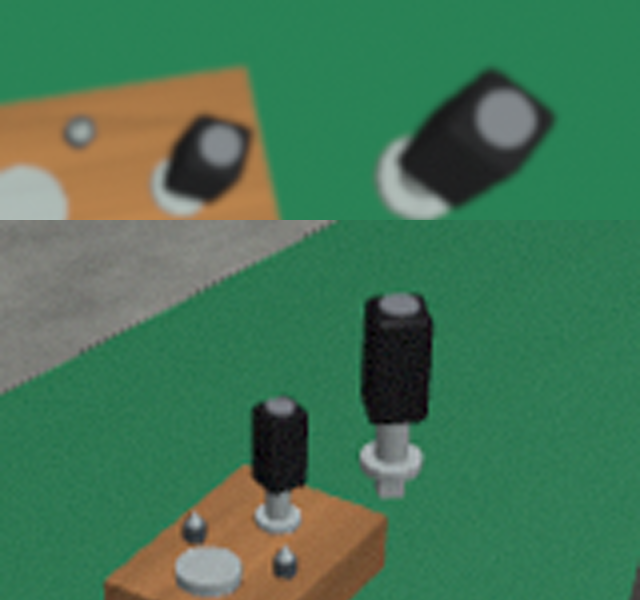

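The crop shows the key in the block (top half about (210,155), bottom half (278,450)) clearly smaller than the one on the bench (505,120 / 398,370), so the block's key is the one meant. I'll move above it.

Call:
{"fn": "apply_moves", "kwargs": {"motion": "100 5.2 -1.2 -0.2 0 0 0;100 5.2 -1.2 -0.2 0 0 0;100 5.2 -1.2 -0.2 0 0 0;100 5.2 -1.2 -0.2 0 0 0;100 5.2 -1.2 -0.2 0 0 0;100 5.2 -1.2 -0.2 0 0 0;100 5.2 -1.2 -0.2 0 0 0;100 5.2 -1.2 -0.2 0 0 0;100 5.2 -1.2 -0.2 0 0 0;100 5.2 -1.2 -0.2 0 0 0;100 0 0 0 0 0 0;100 0 0 0 0 0 0"}}

```text
time: 2.55
tool_pos: [0.6296, -0.1941, 0.2463]
tool_rot: [-3.141, 0.001, 0.363]
contact_force: [-0.6, 0.1, 0.5]
opening: 0.0917
grip_force: 0.0
```

Run:
```python
from h import *
s=robot.observe();print(s["time"],s["tool_pos"],s["tool_rot"],np.round(s["qpos"],3))
tl=tool()
p=robot.read_camera("wrist")
for n in ["key_grip","block_hole"]:
    print(n,[(round(q["score"],2),np.round(q["centre"],3).tolist(),proj(p,q["centre"],tl)[0].round().tolist()) for q in robot.search_frame(n,p)])
save(p,"w1.png",sc=1.25); np.savez("w1.npz",**p,o=tl[0],R0=tl[1])
```

```text
2.55 [ 0.62957185 -0.19413656  0.24625928] [-3.14133781e+00  1.05146938e-03  3.63287376e-01] [-4.150e-01  5.880e-01  1.071e+00 -1.000e-03  1.483e+00  7.920e-01]
key_grip [(0.76, [0.643, -0.201, 0.126], [336.0, 212.0]), (0.65, [0.648, -0.319, 0.134], [470.0, 258.0]), (0.42, [0.611, 0.149, 0.06], [33.0, 122.0])]
block_hole [(0.93, [0.635, -0.157, 0.037], [288.0, 182.0])]
```

View pics/w1.png

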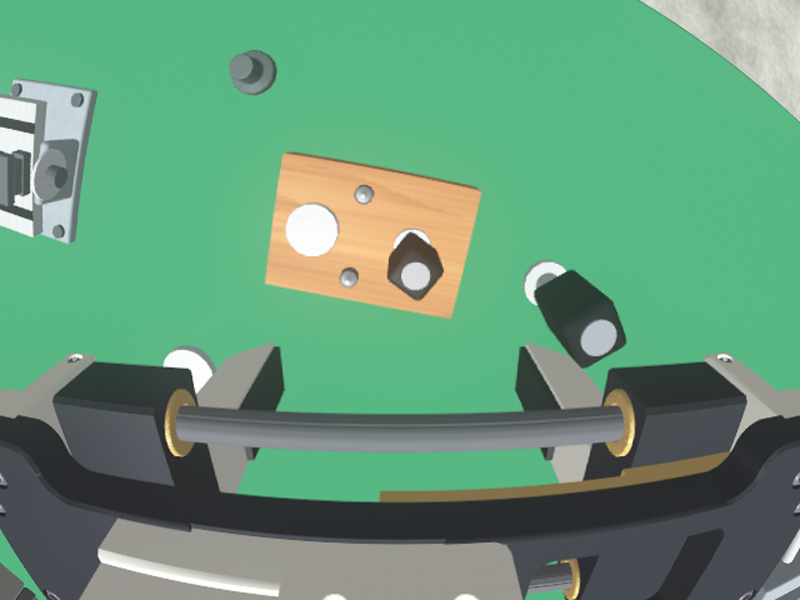

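The wrist view shows the key's handle top at (332,220) of the raw image, the block around it, the big look-alike at right (475,265), and the gripper below. I'll fit the handle box to its silhouette for position and yaw.

```bash
cat > fitkey.py <<'E'
from h import *
from scipy.optimize import differential_evolution
p=dict(np.load("w1.npz"));tl=(p["o"],p["R0"])
im=p["img"].astype(int);x0,y0,x1,y1=295,170,370,250
sub=im[y0:y1,x0:x1]; dark=((sub.max(2)<110)).astype(np.uint8)
n,l,st,_=cv2.connectedComponentsWithStats(dark);k=1+st[1:,4].argmax()
c,_=cv2.findContours((l==k).astype(np.uint8),cv2.RETR_EXTERNAL,cv2.CHAIN_APPROX_NONE)
m=np.zeros_like(dark);cv2.drawContours(m,c,-1,1,-1);print(m.sum(),st[k])
S=8
def cor(v):
    h=.014;a=v[2];Q=np.array([[h,h],[h,-h],[-h,-h],[-h,h]])@np.array([[np.cos(a),np.sin(a)],[-np.sin(a),np.cos(a)]])+v[:2]
    return np.vstack([np.c_[Q,np.full(4,z)] for z in (.070,.126)])
M=cv2.resize(m,None,fx=4,fy=4,interpolation=cv2.INTER_LINEAR)
def f(v):
    q=(proj(p,cor(v),tl)-[x0,y0]+.5)*4-.5
    H=cv2.convexHull(q.astype(np.float32)).round().astype(int)
    r=np.zeros_like(M);cv2.fillConvexPoly(r,H,1)
    return (r!=M).sum()/M.sum()
r=differential_evolution(f,[(.61,.66),(-.22,-.17),(0,np.pi/2)],seed=0,maxiter=150,popsize=15,tol=1e-6)
print(r.x,np.degrees(r.x[2]),r.fun, [ (round(d,1), round(f([*r.x[:2],r.x[2]+np.radians(d)]),3)) for d in (-6,-3,3,6)])
for u,z in (((332,220),.126),((329.5,192),.046)): print(atz(p,u,z,tl))
E
python3 fitkey.py
```

```text
1555 [  15   16   45   54 1064]
[ 0.63664089 -0.19988373  1.16416439] 66.70170635944535 0.1834647260966242 [(-6, np.float64(0.201)), (-3, np.float64(0.189)), (3, np.float64(0.192)), (6, np.float64(0.2))]
[ 0.63586263 -0.20051187  0.126     ]
[ 0.64127784 -0.19863161  0.046     ]
```

```bash
cat >> fitkey.py <<'E'
q=((proj(p,cor(r.x),tl)-[x0,y0]+.5)*8-.5)
B=cv2.resize(sub.astype(np.uint8)[:,:,::-1],None,fx=8,fy=8,interpolation=cv2.INTER_CUBIC)
B=np.clip(B.astype(int)*2,0,255).astype(np.uint8).copy();B2=B.copy()
for i in range(4):
    for a,b in ((i,(i+1)%4),(i+4,(i+1)%4+4),(i,i+4)): cv2.line(B2,tuple(int(t) for t in q[a]),tuple(int(t) for t in q[b]),(0,0,255),1)
cv2.imwrite("pics/kfit.png",cv2.resize(np.hstack([B,B2]),None,fx=.65,fy=.65))
E
python3 fitkey.py|tail -1
```

```text
[ 0.64127784 -0.19863161  0.046     ]
```

View pics/kfit.png

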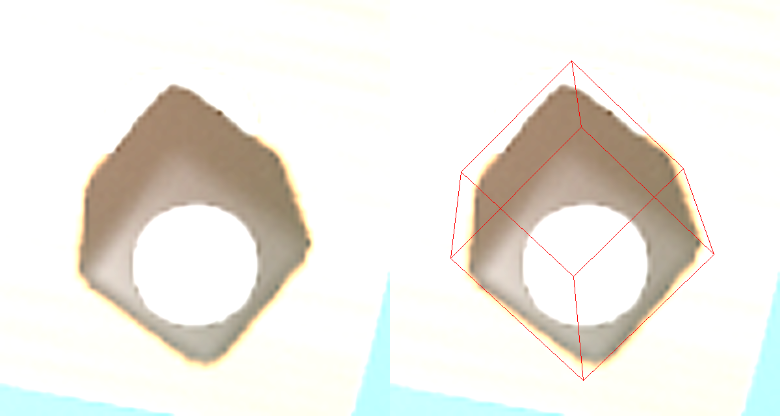

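The handle is a rounded square whose flats lie at about -17° (mod 90), with its top disc at about (0.636,-0.200). Before taking it I'll look at the fixture from above.

Call:
{"fn": "apply_moves", "kwargs": {"motion": "100 1.15 -5.45 0 0 0 0;100 1.15 -5.45 0 0 0 0;100 1.15 -5.45 0 0 0 0;100 1.15 -5.45 0 0 0 0;100 1.15 -5.45 0 0 0 0;100 1.15 -5.45 0 0 0 0;100 1.15 -5.45 0 0 0 0;100 0 0 0 0 0 0;100 0 0 0 0 0 0"}}

```text
time: 3.82
tool_pos: [0.5698, 0.19, 0.247]
tool_rot: [3.141, -0.0, 0.362]
contact_force: [-0.6, -0.2, 0.2]
opening: 0.0916
grip_force: 0.0
```

```bash
cat > look.py <<'E'
import sys
from h import *
n=sys.argv[1]
s=robot.observe();print(s["time"],np.round(s["tool_pos"],4),np.round(s["tool_rot"],4),np.round(s["qpos"],3))
tl=tool();p=robot.read_camera("wrist")
np.savez(n+".npz",**p,o=tl[0],R0=tl[1])
for t in ["screw_head","socket_floor","tapped_hole","fixture"]:
    print(t,[(round(q["score"],2),np.round(q["centre"],3).tolist(),proj(p,q["centre"],tl)[0].round().tolist()) for q in robot.search_frame(t,p)])
for t in ["screw_head","fixture"]:
    q=robot.trace(t,p)
    if q:
        m=q[0]["pixels"];ys,xs=np.where(m);print(t,q[0]["score"],xs.min(),ys.min(),xs.max(),ys.max(),m.sum());np.save(n+"_"+t+".npy",m)
E
python3 look.py w2
python3 - <<'E'
import sys;sys.path.insert(0,'.')
from h import *
save(dict(np.load("w2.npz")),"../pics/w2.png" if 0 else "w2.png",(210,100,450,280),3.3) if 0 else None
p=np.load("w2.npz")
cv2.imwrite("pics/w2.png",cv2.resize(p["img"][80:300,180:470,::-1],None,fx=2.7,fy=2.7,interpolation=cv2.INTER_CUBIC))
E
```

```text
3.825 [0.5698 0.19   0.247 ] [ 3.1408e+00 -2.0000e-04  3.6220e-01] [ 1.950e-01  4.700e-01  1.269e+00 -1.000e-03  1.403e+00  1.403e+00]
screw_head [(0.69, [0.58, 0.194, 0.13], [322.0, 212.0])]
socket_floor [(0.94, [0.576, 0.194, 0.134], [319.0, 218.0])]
tapped_hole [(0.81, [0.6, 0.196, 0.079], [326.0, 177.0])]
fixture [(0.88, [0.603, 0.198, 0.076], [326.0, 173.0])]
screw_head 0.83 296 183 338 238 1816
```

View pics/w2.png

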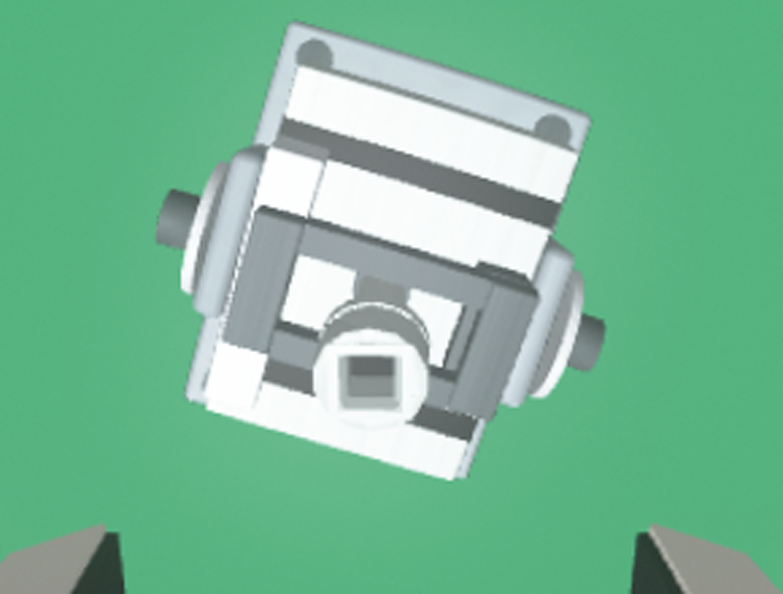

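The view shows the screw head at crop (370,378) with its square socket nearly parallel to the picture's axes. The plate's corners are at (300,68), (578,152), (458,480) and (207,407). I'll take a second view turned 90°.

Call:
{"fn": "apply_moves", "kwargs": {"motion": "100 0 0 0 0 0 -0.175;100 0 0 0 0 0 -0.175;100 0 0 0 0 0 -0.175;100 0 0 0 0 0 -0.175;100 0 0 0 0 0 -0.175;100 0 0 0 0 0 -0.175;100 0 0 0 0 0 -0.175;100 0 0 0 0 0 -0.175;100 0 0 0 0 0 -0.175;100 0 0 0 0 0 0;100 0 0 0 0 0 0"}}

```text
time: 5.55
tool_pos: [0.5698, 0.1909, 0.2467]
tool_rot: [-3.142, 0.0, 1.934]
contact_force: [-0.4, -1.3, -0.3]
opening: 0.0921
grip_force: 0.0
```

```bash
python3 look.py w3
python3 - <<'E'
import cv2,numpy as np
p=np.load("w3.npz")
cv2.imwrite("pics/w3.png",cv2.resize(p["img"][80:300,180:470,::-1],None,fx=2.7,fy=2.7,interpolation=cv2.INTER_CUBIC))
E
```

```text
5.55 [0.5698 0.1909 0.2467] [-3.1415e+00  1.0000e-04  1.9341e+00] [ 0.196  0.471  1.268 -0.     1.403 -0.167]
screw_head [(0.93, [0.574, 0.196, 0.132], [326.0, 223.0]), (0.29, [0.586, 0.208, 0.075], [342.0, 198.0])]
socket_floor [(0.87, [0.575, 0.197, 0.132], [327.0, 223.0])]
tapped_hole [(0.72, [0.582, 0.202, 0.075], [336.0, 203.0])]
fixture [(0.86, [0.585, 0.207, 0.073], [340.0, 199.0])]
screw_head 0.77 305 199 351 244 1689
fixture 0.97 253 120 423 284 19165
```

View pics/w3.png

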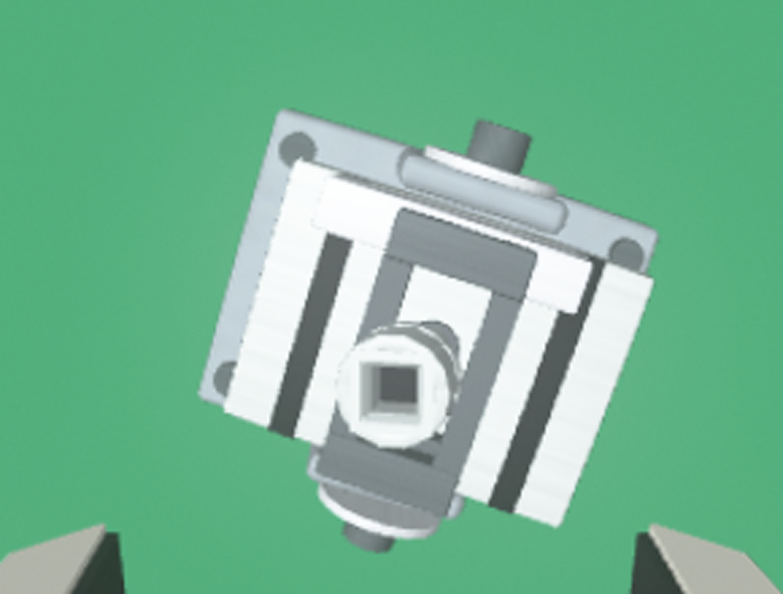

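Both fixture views have clear corners, so I'll fit the fixture pose, plate tilt, screw axis and socket yaw in one least-squares problem.

```bash
cat > fit.py <<'E'
from h import *
from scipy.optimize import least_squares
P={k:dict(np.load(k+".npz")) for k in("w2","w3")}
T={k:(P[k]["o"],P[k]["R0"]) for k in P}
raw=lambda u:(np.array(u)+.5)/2.7-.5+[180,80]
L=.065;W=.048
pl={"w2":[((L,W),(300,68)),((L,-W),(578,152)),((-L,W),(207,407)),((-L,-W),(458,480))],
    "w3":[((L,W),(653,280)),((L,-W),(558,524)),((-L,W),(295,162)),((-L,-W),(225,410))]}
ba={"w2":[((.08,.062),(290,22)),((.08,-.062),(591,119)),((-.08,.062),(188,401))],
    "w3":[((-.08,.062),(281,108)),((.08,.062),(656,229)),((-.08,-.062),(201,399))]}
hd={"w2":(370.5,380),"w3":(394.5,390.5)}; fl={"w2":(371,377),"w3":(397,383)}
# strap top corners (outer), 32 over plate
st={"w2":[(262,208),(300,222),(540,292),(492,418),(225,345)],"w3":[]}
def frames(v):
    fx,fy,yaw,tilt,h,s=v[:6]
    Rz=Rn.from_euler('z',yaw).as_matrix();Rt=Rz@Rn.from_euler('y',tilt).as_matrix()
    c=np.array([fx,fy,.06]);return Rz,Rt,c
def off(v,k): return v[12:15] if k=="w2" else v[15:18]
def pr(k,X,v):  # small calib offset in tool frame
    o,R=T[k];return proj(P[k],X,(o+R@off(v,k),R))[0]
def res(v):
    Rz,Rt,c=frames(v);h,s=v[4:6];r=[]
    for k in P:
        for (x,y),u in pl[k]: r+=list(pr(k,c+Rt@[x+s,y,h],v)-raw(u))
        for (x,y),u in ba[k]: r+=list(pr(k,np.array([v[0],v[1],.014])+Rz@[x,y,0],v)-raw(u))
        H=v[6:9];a=Rt@np.array([v[9],v[10],1]);a/=np.linalg.norm(a)
        r+=list(pr(k,H,v)-raw(hd[k]));r+=list(pr(k,H-.017*a,v)-raw(fl[k]))
    M=Rt.T@(H-.068*a-c)
    r+=[(M[2]-h)/.0005,(M[0]-s)/.003,(M[1])/.006,s/.001,(v[9]+.096)/.03,v[10]/.03]
    r+=list(v[12:18]/.002)
    return np.array(r)
v0=np.r_[.575,.19,0,-.17,.015,0,.575,.195,.132,-.09,0,0,np.zeros(6)]
if __name__=="__main__":
    r=least_squares(res,v0,x_scale=.01,loss="soft_l1");v=r.x
    J=r.jac;cov=np.linalg.pinv(J.T@J)
    print("rms",np.sqrt((r.fun[:40]**2).mean()),r.fun.round(1))
    print(v.round(4));print("sd",np.sqrt(np.diag(cov)).round(4))
    Rz,Rt,c=frames(v);n=Rt[:,2];a=Rt@[v[9],v[10],1];a/=np.linalg.norm(a)
    print("n",n.round(4),"a",a.round(4),"tilt",np.degrees(v[3]),"yaw",np.degrees(v[2]),"head",v[6:9].round(4),"mouth",(v[6:9]-.068*a).round(4),"M",(Rt.T@(v[6:9]-.068*a-c)).round(4))
    # socket yaw: detect mouth square edges from crop estimates
    for k,q in {"w2":[(338,357),(400,355),(402,409),(341,412)],"w3":[(360,364),(422,362),(424,416),(362,420)]}.items():
        X=[]
        for u in q:
            o,d=ray(P[k],raw(u),T[k]);X.append(o+d*(((v[6:9]-.002*a-o)@a)/(d@a)))
        X=np.array(X);e=[X[1]-X[0],X[2]-X[3],X[3]-X[0],X[2]-X[1]]
        print(k,[(round(np.degrees(np.arctan2(q[1],q[0]))%90,1),round(np.linalg.norm(q)*1e3,1)) for q in e])
E
python3 fit.py
```

```text
rms 1.4231024514841608 [ 0.  -0.6 -0.1  0.5  0.3  1.  -1.3  0.2 -0.3 -0.1  0.6 -0.7 -1.5 -0.
  0.1  1.   1.4 -7.5 -0.2 -0.5  0.4  0.2  0.3 -0.5  0.   0.8 -1.   0.4
  1.5  0.8 -1.2  0.5 -1.4 -0.1  1.4 -1.8  0.2 -0.6 -0.2  0.2  0.9  0.3
  0.3  0.1 -1.2  0.1 -0.3 -1.5]
[ 5.894e-01  1.963e-01  6.550e-02 -1.377e-01  6.800e-03  2.000e-04
  5.728e-01  1.945e-01  1.331e-01 -6.970e-02  8.100e-03  2.780e-01
  6.000e-04  3.000e-04 -2.500e-03  3.000e-04 -6.000e-04 -2.900e-03]
sd [0.0016 0.0015 0.0042 0.0217 0.0023 0.0007 0.0018 0.0016 0.0023 0.0375
 0.0287    nan 0.0016 0.0015 0.0022 0.0015 0.0016 0.0025]
n [-0.137  -0.009   0.9905] a [-0.2059 -0.0054  0.9786] tilt -7.890284500284267 yaw 3.7530644156029696 head [0.5728 0.1945 0.1331] mouth [0.5868 0.1949 0.0666] M [-0.0017 -0.0013  0.0069]
w2 [(np.float64(23.8), np.float64(17.5)), (np.float64(25.2), np.float64(17.8)), (np.float64(22.5), np.float64(17.8)), (np.float64(23.3), np.float64(17.3))]
w3 [(np.float64(25.7), np.float64(17.9)), (np.float64(28.2), np.float64(18.2)), (np.float64(22.6), np.float64(16.5)), (np.float64(23.4), np.float64(15.7))]fit.py:37: RuntimeWarning: invalid value encountered in sqrt
  print(v.round(4));print("sd",np.sqrt(np.diag(cov)).round(4))
```

The tilt is only good to about 1.2°, so I'll take a side-on wrist view of the plate and screw.

Call:
{"fn": "apply_moves", "kwargs": {"motion": "100 3.5 0.65 3.75 0 0 0;100 3.5 0.65 3.75 0 0 0;100 0 0 0 0 -0.175 0;100 0 0 0 0 -0.175 0;100 0 0 0 0 -0.175 0;100 0 0 0 0 -0.175 0;100 0 0 0 0 0 0;100 0 0 0 0 0 0"}}

```text
time: 6.9
tool_pos: [0.5572, 0.261, 0.1719]
tool_rot: [3.141, 0.697, 1.937]
contact_force: [0.4, -0.2, -0.3]
opening: 0.092
grip_force: 0.0
```

```bash
python3 look.py w4
python3 - <<'E'
import cv2,numpy as np
p=np.load("w4.npz");s=np.load("side.npz")
A=cv2.resize(p["img"][100:320,180:470,::-1],None,fx=2.7,fy=2.7,interpolation=cv2.INTER_CUBIC)
cv2.imwrite("pics/w4.png",A)
E
```

```text
6.9 [0.5572 0.261  0.1719] [3.141  0.697  1.9369] [ 0.635  0.703  1.275 -0.676  1.422  0.463]
screw_head [(0.98, [0.576, 0.202, 0.126], [314.0, 268.0]), (0.61, [0.572, 0.238, 0.065], [326.0, 166.0])]
socket_floor [(0.92, [0.575, 0.203, 0.124], [312.0, 264.0])]
tapped_hole [(0.81, [0.573, 0.226, 0.08], [321.0, 194.0])]
fixture [(0.66, [0.572, 0.238, 0.066], [327.0, 168.0])]
screw_head 0.8 284 215 336 293 2782
fixture 0.61 230 75 438 293 29171
```

View pics/w4.png

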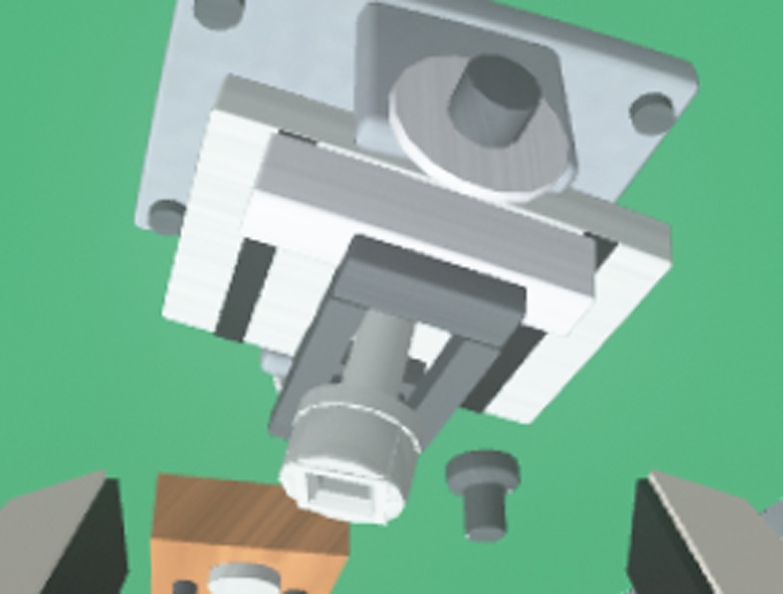

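```bash
cat > ed.py <<'E'
s=open("fit.py").read()
s=s.replace('("w2","w3")}','("w2","w3","w4")}').replace('raw=lambda u:(np.array(u)+.5)/2.7-.5+[180,80]','raw=lambda u,k="w2":(np.array(u)+.5)/2.7-.5+[180,100 if k=="w4" else 80]')
s=s.replace(',((-.08,.062),(188,401))','').replace('raw(u))','raw(u,k))').replace('raw(hd[k])','raw(hd[k],k)').replace('raw(fl[k])','raw(fl[k],k)')
s=s.replace('(225,410))]}','(225,410))],\n    "w4":[((L,W),(670,265)),((L,-W),(529,423)),((-L,W),(213,108)),((-L,-W),(163,316))]}').replace('(201,399))]}','(201,399))],"w4":[((-.08,-.062),(137,224))]}')
s=s.replace('"w3":(394.5,390.5)}','"w3":(394.5,390.5),"w4":(343.5,490)}')
s=s.replace('r+=list(pr(k,H-.017*a,v)-raw(fl[k],k))','''
        if k in fl: r+=list(pr(k,H-.017*a,v)-raw(fl[k],k))
        else:
            A=pr(k,H,v);B=pr(k,H-.05*a,v);d=(B-A)/np.linalg.norm(B-A)
            for u in ((389,318),(374,395),(360,426)):
                e=raw(u,k)-A;r.append(1.5*(e[0]*d[1]-e[1]*d[0]))''')
s=s.replace('v[15:18]\n','v[15:18] if k=="w3" else v[18:21]\n').replace('v[12:18]','v[12:21]').replace('np.zeros(6)','np.zeros(9)').replace('(M[0]-s)/.003','(M[0]-s)/.006').replace('(v[9]+.096)/.03','(v[9]+.096)/.05')
s=s.replace('raw(u),T','raw(u,k),T')
open("fit.py","w").write(s)
E
python3 ed.py; python3 fit.py 2>&1 | grep -v Warn
```

```text
print(v.round(4));print("sd",np.sqrt(np.diag(cov)).round(4))
rms 1.5234912491368542 [-0.4 -0.5  0.2  1.   0.   1.1 -1.4  0.3 -0.2 -0.3  0.5 -0.9 -0.1  0.6
  1.3 -8.3 -0.2 -0.3  0.1  0.7  0.2 -0.6 -0.1  0.5 -0.8  0.4  1.2  0.7
 -1.   0.1 -0.6  0.1  2.5 -1.6  0.9 -0.5  0.2  0.2  0.1  0.2  0.3 -0.5
 -0.8  1.3 -0.   0.2  0.2 -2.8  0.3  0.2  0.  -0.1  0.2  0.5  0.2  0.3
  0.3 -1.4  0.  -0.2 -2.2 -0.3 -0.1 -1.1]
[ 5.898e-01  1.962e-01  6.510e-02 -1.537e-01  8.800e-03  2.000e-04
  5.737e-01  1.946e-01  1.352e-01 -7.120e-02  5.200e-03 -1.030e-02
  7.000e-04  6.000e-04 -2.900e-03  0.000e+00 -4.000e-04 -4.400e-03
 -6.000e-04 -3.000e-04 -2.200e-03]
sd [0.0013 0.0013 0.0037 0.0091 0.0016 0.0006 0.0013 0.0014 0.0016 0.0161
 0.0275    nan 0.0013 0.0013 0.0022 0.0013 0.0012 0.0022 0.0013 0.0012
 0.002 ]
n [-0.1527 -0.0099  0.9882] a [-0.2227 -0.0093  0.9748] tilt -8.804114862819384 yaw 3.727270243392245 head [0.5737 0.1946 0.1352] mouth [0.5888 0.1953 0.0689] M [ 0.0004 -0.0009  0.0089]
w2 [(np.float64(23.8), np.float64(17.4)), (np.float64(25.3), np.float64(17.7)), (np.float64(22.5), np.float64(17.8)), (np.float64(23.3), np.float64(17.3))]
w3 [(np.float64(26.0), np.float64(17.9)), (np.float64(28.5), np.float64(18.2)), (np.float64(22.6), np.float64(16.4)), (np.float64(23.4), np.float64(15.6))]
```

The 8 px residual is my reading of the socket floor: the rim cuts it off, and from its visible edges the centres are w2 (371,361) and w3 (402,383). Refitting with those.

```bash
sed -i 's/fl={"w2":(371,377),"w3":(397,383)}/fl={"w2":(371,361),"w3":(402,383)}/' fit.py; python3 fit.py 2>&1 | grep -v Warn
python3 - <<'E'
from fit import *
r=least_squares(res,v0,x_scale=.01,loss="soft_l1");np.save("v.npy",r.x)
E
```

```text
rms 0.7712599362517149 [-0.4 -0.5  0.2  1.   0.   1.1 -1.4  0.3 -0.2 -0.3  0.5 -0.9 -0.1  0.5
  1.3 -2.5 -0.2 -0.3  0.2  0.7  0.2 -0.6 -0.1  0.5 -0.7  0.4  1.3  0.7
 -0.9  0.1 -0.5  0.1  0.8 -1.6  0.9 -0.5  0.2  0.2  0.   0.2  0.3 -0.5
 -0.9  1.3  0.   0.2  0.2 -2.7  0.4  0.2  0.  -0.1  0.2  0.5  0.1  0.3
  0.3 -1.4  0.  -0.2 -2.2 -0.3 -0.1 -1.1]
[ 5.898e-01  1.962e-01  6.510e-02 -1.537e-01  8.800e-03  2.000e-04
  5.737e-01  1.947e-01  1.352e-01 -7.100e-02  4.400e-03  2.254e-01
  7.000e-04  6.000e-04 -2.800e-03  0.000e+00 -4.000e-04 -4.400e-03
 -6.000e-04 -2.000e-04 -2.200e-03]
sd [0.0013 0.0013 0.0037 0.009  0.0016 0.0006 0.0013 0.0014 0.0016 0.0161
 0.0273 0.     0.0013 0.0013 0.0022 0.0013 0.0012 0.0022 0.0013 0.0012
 0.002 ]
n [-0.1528 -0.01    0.9882] a [-0.2226 -0.0101  0.9749] tilt -8.807977549656934 yaw 3.7296580169113254 head [0.5737 0.1947 0.1352] mouth [0.5889 0.1953 0.0689] M [ 0.0004 -0.0008  0.0089]
w2 [(np.float64(23.8), np.float64(17.4)), (np.float64(25.2), np.float64(17.7)), (np.float64(22.5), np.float64(17.8)), (np.float64(23.3), np.float64(17.3))]
w3 [(np.float64(26.0), np.float64(17.9)), (np.float64(28.5), np.float64(18.2)), (np.float64(22.6), np.float64(16.4)), (np.float64(23.4), np.float64(15.6))]
```

Call:
{"fn": "apply_moves", "kwargs": {"motion": "100 0 0 0 0 0.175 0;100 0 0 0 0 0.175 0;100 0 0 0 0 0.175 0;100 0 0 0 0 0.172 0;100 -2.6 -0.5 -2 0 0 0;100 -5.4 -1.1 -1 0 0 0;100 -5.4 -1.1 -1 0 0 0;100 -5.4 -1.1 0 0 0 0;100 -5.4 -1.1 0 0 0 0;100 -5.4 -1.1 0 0 0 0;100 -5.4 -1.1 0 0 0 0;100 -5.4 -1.1 0 0 0 0.167;100 -5.3 -0.9 0 0 0 0.167;100 0 0 0 0 0 0.167;100 0 0 0 0 0 0.167;100 0 0 0 0 0 0;100 0 0 0 0 0 0"}}

```text
time: 9.38
tool_pos: [0.6268, -0.199, 0.2132]
tool_rot: [3.14, 0.002, 1.273]
contact_force: [-0.0, 0.1, 0.8]
opening: 0.092
grip_force: 0.0
```

Run:
```python
from h import *
s=robot.observe();print(s["time"],s["tool_pos"],s["tool_rot"],np.round(s["qpos"],3),s["contact_force"],s["torque"])
tl=tool();p=robot.read_camera("wrist");np.savez("w5.npz",**p,o=tl[0],R0=tl[1])
# bright disc on handle top
u0=proj(p,[.636,-.2005,.126],tl)[0];print(u0)
x,y=u0.astype(int);sub=p["img"][y-60:y+60,x-60:x+60]
cv2.imwrite("pics/w5.png",cv2.resize(sub[:,:,::-1],None,fx=5,fy=5))
g=sub.astype(int);m=((g.min(2)>90)&(g.max(2)-g.min(2)<40)).astype(np.uint8)
n,l,st,c=cv2.connectedComponentsWithStats(m)
for i in range(1,n):
    if st[i,4]>30: print(st[i],atz(p,c[i]+[x-60,y-60],.126,tl).round(4))
for c,u in(("top",(434.4,216)),("side",(369.6,186.6))):print(atz(dict(np.load(c+".npz")),u,.126).round(4))
```

```text
9.375 [ 0.62681792 -0.1989953   0.21324949] [3.13952426e+00 2.44025460e-03 1.27305335e+00] [-0.423  0.6    1.138 -0.002  1.401 -0.125] [-0.02459936  0.13685093  0.76087329] [-0.05709316 -0.0717251   0.03118212]
[332.8339677  237.32431835]
[  0   0   9  15 111] [ 0.61   -0.1523  0.126 ]
[ 43  16  30  11 199] [ 0.6417 -0.1726  0.126 ]
[ 48  49  27  26 550] [ 0.6358 -0.2011  0.126 ]
[ 85 114  26   6 103] [ 0.6501 -0.2521  0.126 ]
[ 0.6342 -0.2009  0.126 ]
[ 0.6333 -0.2007  0.126 ]
```

View pics/w5.png

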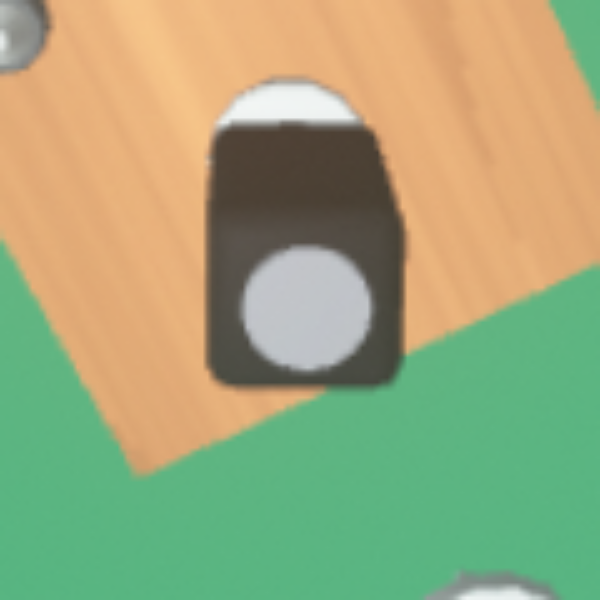

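The enlarged view shows the key's handle square with the picture (flats at x 208 and 403), so the tool yaw matches the flats. The disc centre is at (0.635,-0.201). Descending and gripping.

Call:
{"fn": "apply_moves", "kwargs": {"motion": "100 0 0.45 4 0 0 0;100 0 0.4 4 0 0 0;100 0 0 3.3 0 0 0;100 0 0 2 0 0 0;100 0 0 0 0 0 0;25 0 0 0 0 0 0;25 0 0 0 0 0 0;25 0 0 0 0 0 0;20 0 0 0 0 0 0;20 0 0 0 0 0 0;20 0 0 0 0 0 0;20 0 0 0 0 0 0", "force": 40}}

```text
time: 10.92
tool_pos: [0.6352, -0.2019, 0.0801]
tool_rot: [3.14, 0.002, 1.27]
contact_force: [-0.4, 0.7, -1.5]
opening: 0.0276
grip_force: 40.0
```

Run:
```python
from h import *
s=robot.observe();print(s)
```

```text
{'time': 10.925, 'qpos': array([-0.42162524,  0.72855874,  1.27817607, -0.00241263,  1.13258673,
       -0.11961856]), 'qvel': array([ 0.00203709,  0.00329104,  0.00204473,  0.00210685, -0.00904018,
        0.00201153]), 'joint_efforts': array([ 1.05572952e-02, -6.02656245e+01, -2.31205595e+01,  7.00187450e-02,
        3.44275881e-02,  1.49640109e-03]), 'tool_pos': array([ 0.63519937, -0.20193042,  0.08007256]), 'tool_rot': array([3.13959986e+00, 2.44224766e-03, 1.26980846e+00]), 'contact_force': array([-0.44169307,  0.71509541, -1.53264629]), 'torque': array([-0.00934317,  0.02270525, -0.00993065]), 'grip_force': 39.99598503112793, 'opening': 0.027637902666000195}
```

The key is held: opening 27.6 mm at 40 N. I'll compute the approach to the socket, with a shared hand-eye offset in the fit.

```bash
cat > plan.py <<'E'
from fit import *
import fit
r=least_squares(res,v0,x_scale=.01,loss="soft_l1")
fit.off=lambda v,k:v[12:15]
r2=least_squares(fit.res,v0,x_scale=.01,loss="soft_l1")
out=[]
for q in(r,r2):
    v=q.x;Rz,Rt,c=frames(v);a=Rt@[v[9],v[10],1];a/=np.linalg.norm(a);H=v[6:9];out.append((H,a,Rt[:,2]))
    print(q.cost,"tilt",np.degrees(v[3]).round(2),"yaw",np.degrees(v[2]).round(2),"H",H.round(4),"a",a.round(4),"mouth",(H-.068*a).round(4),v[12:15].round(4),"lean",np.degrees(v[9:11]).round(1))
H,a,n=out[1]; np.savez("tgt.npz",H=H,a=a,n=n,mouth=H-.068*a)
def down(a,psi):
    R0=Rn.from_euler('xyz',[np.pi,0,psi]).as_matrix()
    z=np.array([0,0,1.]);ax=np.cross(z,a);an=np.arcsin(np.linalg.norm(ax));ax/=np.linalg.norm(ax)
    return Rn.from_rotvec(ax*an).as_matrix()@R0
if __name__=="__main__":
    # socket yaw with this convention
    D=down(a,0);ph=[]
    for k,q in {"w2":[(338,357),(400,355),(402,409),(341,412)],"w3":[(360,364),(422,362),(424,416),(362,420)]}.items():
        X=[]
        for u in q:
            o,d=ray(P[k],raw(u,k),T[k]);X.append(o+d*(((H-.001*a-o)@a)/(d@a)))
        X=np.array(X)@D  # coords in tool frame at psi=0
        for e in (X[1]-X[0],X[2]-X[3],X[3]-X[0],X[2]-X[1]): ph.append(-np.degrees(np.arctan2(e[1],e[0]))%90)
    print("socket psi",np.round(ph,1))
E
python3 plan.py
```

```text
14.99744779660186 tilt -8.81 yaw 3.73 H [0.5737 0.1947 0.1352] a [-0.2226 -0.0101  0.9749] mouth [0.5889 0.1953 0.0689] [ 0.0007  0.0006 -0.0028] lean [-4.1  0.3]
13.637161791262276 tilt -8.79 yaw 3.71 H [0.5733 0.1954 0.1351] a [-0.222  -0.0106  0.975 ] mouth [0.5884 0.1961 0.0688] [ 0.0007 -0.0004 -0.004 ] lean [-4.1  0.2]
socket psi [24.3 25.7 22.  22.8 25.4 28.  23.  23.9]
```

Call:
{"fn": "apply_moves", "kwargs": {"motion": "20 0 0 0 0 0 0;20 0 0 -1 0 0 0;20 0 0 -3 0 0 0;20 0 0 -5 0 0 0;20 0 0 -4 0 0 0;20 0 0 0 0 0 0", "force": 60}}

```text
time: 11.68
tool_pos: [0.6366, -0.2022, 0.2147]
tool_rot: [3.132, 0.003, 1.27]
contact_force: [0.0, -0.9, -3.4]
opening: 0.0281
grip_force: 60.0
```

```bash
cat > go.py <<'E'
from plan import down
from h import *
t=np.load("tgt.npz");H,a,n,mouth=t["H"],t["a"],t["n"],t["mouth"]
def delta(pt,Rt):
    o,R=tool()
    print("shift in current tool axes cm",(R.T@(pt-o)*100).round(2),"rotvec",Rn.from_matrix(R.T@Rt).as_rotvec().round(4),"shift in target axes",(Rt.T@(pt-o)*100).round(2))
E
python3 - <<'E'
from go import *
s=robot.observe();print(s["tool_pos"],s["tool_rot"],s["contact_force"])
delta(H+a*.079,down(a,1.995))
E
```

```text
14.99744779660186 tilt -8.81 yaw 3.73 H [0.5737 0.1947 0.1352] a [-0.2226 -0.0101  0.9749] mouth [0.5889 0.1953 0.0689] [ 0.0007  0.0006 -0.0028] lean [-4.1  0.3]
13.637161791262276 tilt -8.79 yaw 3.71 H [0.5733 0.1954 0.1351] a [-0.222  -0.0106  0.975 ] mouth [0.5884 0.1961 0.0688] [ 0.0007 -0.0004 -0.004 ] lean [-4.1  0.2]
[ 0.63658233 -0.20216219  0.21473006] [3.13156412 0.00337897 1.26982481] [ 0.04565785 -0.87317355 -3.41890809]
shift in current tool axes cm [ 35.49 -19.48  -0.06] rotvec [-0.2207  0.0036 -0.7215] shift in target axes [39.45  9.05 -1.12]
```

Call:
{"fn": "apply_moves", "kwargs": {"motion": "20 4.44 -2.44 0 0 0 0;20 4.44 -2.44 0 0 0 0;20 4.44 -2.44 0 0 0 0;20 4.44 -2.44 0 0 0 0;20 4.44 -2.44 0 0 0 0;20 4.44 -2.44 0 0 0 0;20 4.44 -2.44 0 0 0 0;20 4.41 -2.4 -0.06 0 0 0;20 0 0 0 -0.0441 0.0007 -0.1443;20 0 0 0 -0.0441 0.0007 -0.1443;20 0 0 0 -0.0441 0.0007 -0.1443;20 0 0 0 -0.0441 0.0007 -0.1443;20 0 0 0 -0.0441 0.0007 -0.1443;20 0 0 0 0 0 0;20 0 0 0 0 0 0;20 0 0 0 0 0 0"}}

```text
time: 13.68
tool_pos: [0.5543, 0.1951, 0.2091]
tool_rot: [2.939, 0.075, 1.985]
contact_force: [-0.8, 0.3, -1.3]
opening: 0.0276
grip_force: 60.0
```

Run:
```python
from go import *
s=robot.observe();print(s["time"],s["tool_pos"],s["tool_rot"],s["contact_force"],s["torque"],np.round(s["qpos"],3))
delta(H+a*.079,down(a,1.995))
tl=tool();p=robot.read_camera("wrist");np.savez("w6.npz",**p,o=tl[0],R0=tl[1])
cv2.imwrite("pics/w6.png",cv2.resize(p["img"][150:330,220:420,::-1],None,fx=3.3,fy=3.3,interpolation=cv2.INTER_CUBIC))
print(proj(p,[H,H+.03*a],tl),proj(p,tl[0]+tl[1][:,2]*.0541,tl))
```

```text
14.99744779660186 tilt -8.81 yaw 3.73 H [0.5737 0.1947 0.1352] a [-0.2226 -0.0101  0.9749] mouth [0.5889 0.1953 0.0689] [ 0.0007  0.0006 -0.0028] lean [-4.1  0.3]
13.637161791262276 tilt -8.79 yaw 3.71 H [0.5733 0.1954 0.1351] a [-0.222  -0.0106  0.975 ] mouth [0.5884 0.1961 0.0688] [ 0.0007 -0.0004 -0.004 ] lean [-4.1  0.2]
13.675 [0.55432262 0.19513528 0.20912447] [2.93924395 0.07540168 1.98519451] [-0.84937022  0.25126506 -1.288848  ] [-0.02671796  0.04237804 -0.04210327] [ 0.227  0.359  1.571 -0.042  0.999 -0.176]
shift in current tool axes cm [-0.13  0.16 -0.26] rotvec [-0.0066 -0.006  -0.0025] shift in target axes [-0.13  0.17 -0.26]
[[321.03657843 246.61889522]
 [320.93278004 263.62252959]] [[317.69454009 256.35152961]]
```

View pics/w6.png

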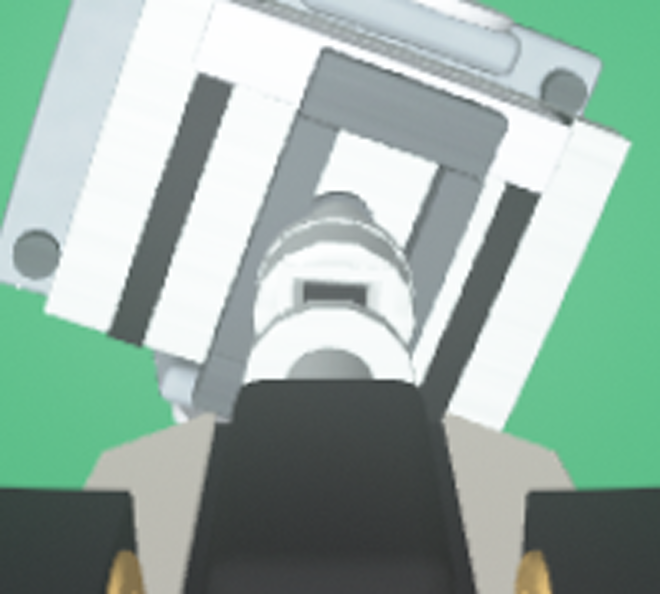

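The view shows the key's collar (331,345 in the crop) just short of the head (334,300) and about 1 mm to one side. The socket's edge is parallel to the gripper. I'll correct the offset and advance along the axis.

Call:
{"fn": "apply_moves", "kwargs": {"motion": "20 -0.13 0.15 0 -0.0066 -0.006 -0.0025;20 0 0 0.8 0 0 0;20 0 0 0.8 0 0 0;20 0 0 0.4 0 0 0;20 0 0 0.2 0 0 0;20 0 0 0.2 0 0 0;20 0 0 0 0 0 0"}}

```text
time: 14.6
tool_pos: [0.5614, 0.1948, 0.1865]
tool_rot: [2.932, 0.082, 1.988]
contact_force: [-0.0, -0.4, -1.5]
opening: 0.0283
grip_force: 60.0
```

```bash
cat > st.py <<'E'
from h import *
t=np.load("tgt.npz");H,a,n=t["H"],t["a"],t["n"]
s=robot.observe();o,R=tool()
tip=o+R[:,2]*.0541
print("t",round(s["time"],2),"pos",s["tool_pos"].round(4),"rot",s["tool_rot"].round(4),"F_tool",(R.T@s["contact_force"]).round(1),"M_tool",(R.T@s["torque"]).round(3),"q",s["qpos"].round(2))
e=R.T@(H-tip)*1e3;print("tip->head in tool mm",e.round(2),"tip-mouth dist",round(np.linalg.norm(tip-t["mouth"])*1e3,1),"axis err to n (tool rotvec, deg)",np.degrees(np.cross(R[:,2]*-1,n)@R).round(2),"to a",np.degrees(np.cross(-R[:,2],a)@R).round(2),"grip",s["opening"].round(4))
E
python3 st.py
```

```text
t 14.6 pos [0.5614 0.1948 0.1865] rot [2.932  0.0822 1.9879] F_tool [-0.2 -0.5  1.5] M_tool [ 0.071  0.043 -0.028] q [ 0.23  0.39  1.59 -0.05  0.94 -0.17]Traceback (most recent call last):
  File "st.py", line 6, in <module>
    e=R.T@(H-tip)*1e3;print("tip->head in tool mm",e.round(2),"tip-mouth dist",round(np.linalg.norm(tip-t["mouth"])*1e3,1),"axis err to n (tool rotvec, deg)",np.degrees(np.cross(R[:,2]*-1,n)@R).round(2),"to a",np.degrees(np.cross(-R[:,2],a)@R).round(2),"grip",s["opening"].round(4))
                                                                                                                                                                                                                                                                    ^^^^^^^^^^^^^^^^^^
AttributeError: 'float' object has no attribute 'round'
```

```bash
sed -i 's/s\["opening"\].round(4)/round(s["opening"],4)/' st.py; python3 st.py
```

```text
t 14.6 pos [0.5614 0.1948 0.1865] rot [2.932  0.0822 1.9879] F_tool [-0.2 -0.5  1.5] M_tool [ 0.071  0.043 -0.028] q [ 0.23  0.39  1.59 -0.05  0.94 -0.17]
tip->head in tool mm [-0.06  0.14 -1.39] tip-mouth dist 66.6 axis err to n (tool rotvec, deg) [3.75 1.64 0.  ] to a [ 0.05  0.   -0.  ] grip 0.0283
```

Call:
{"fn": "apply_moves", "kwargs": {"motion": "20 0 0 0.2 0 0 0;20 0 0 0.2 0 0 0;20 0 0 0 0 0 0"}}

```text
time: 14.98
tool_pos: [0.5622, 0.1948, 0.1824]
tool_rot: [2.932, 0.082, 1.988]
contact_force: [0.6, -1.1, -2.0]
opening: 0.0279
grip_force: 60.0
```

```bash
python3 st.py
```

```text
t 14.97 pos [0.5622 0.1948 0.1824] rot [2.9322 0.0823 1.9879] F_tool [-1.1 -0.3  2.1] M_tool [ 0.132 -0.133 -0.02 ] q [ 0.23  0.39  1.6  -0.05  0.93 -0.17]
tip->head in tool mm [ 0.01  0.27 -5.48] tip-mouth dist 62.5 axis err to n (tool rotvec, deg) [ 3.74  1.64 -0.  ] to a [ 0.03  0.01 -0.  ] grip 0.0279
```

Call:
{"fn": "apply_moves", "kwargs": {"motion": "20 0 0 0.2 0 0 0;20 0 0 0.2 0 0 0;20 0 0 0 0 0 0"}}

```text
time: 15.35
tool_pos: [0.5631, 0.1949, 0.1783]
tool_rot: [2.932, 0.082, 1.988]
contact_force: [0.2, -1.1, -2.8]
opening: 0.0277
grip_force: 60.0
```

```bash
python3 st.py
```

```text
t 15.35 pos [0.5631 0.1949 0.1783] rot [2.9324 0.0821 1.9879] F_tool [-0.9 -0.9  2.7] M_tool [ 0.129 -0.111  0.017] q [ 0.23  0.4   1.6  -0.05  0.92 -0.17]
tip->head in tool mm [-0.1   0.3  -9.71] tip-mouth dist 58.3 axis err to n (tool rotvec, deg) [ 3.73  1.63 -0.  ] to a [ 0.02 -0.   -0.  ] grip 0.0277
```

Call:
{"fn": "apply_moves", "kwargs": {"motion": "20 0 0 0.2 0 0 0;20 0 0 0.1 0 0 0;20 0 0 0 0 0 0"}}

```text
time: 15.72
tool_pos: [0.5638, 0.195, 0.1756]
tool_rot: [2.932, 0.082, 1.988]
contact_force: [-0.4, -1.2, -2.5]
opening: 0.0278
grip_force: 60.0
```

```bash
python3 st.py
```

```text
t 15.72 pos [0.5638 0.195  0.1756] rot [2.9321 0.0822 1.988 ] F_tool [-0.7 -1.4  2.3] M_tool [ 0.224 -0.077  0.026] q [ 0.23  0.4   1.6  -0.05  0.91 -0.17]
tip->head in tool mm [ -0.11   0.2  -12.5 ] tip-mouth dist 55.5 axis err to n (tool rotvec, deg) [ 3.74  1.63 -0.  ] to a [0.04 0.   0.  ] grip 0.0278
```

Call:
{"fn": "apply_moves", "kwargs": {"motion": "20 0 0 0.1 0 0 0;20 0 0 0.05 0 0 0;20 0 0 0 0 0 0"}}

```text
time: 16.1
tool_pos: [0.5641, 0.195, 0.1743]
tool_rot: [2.932, 0.082, 1.988]
contact_force: [-0.6, -0.2, -2.2]
opening: 0.0277
grip_force: 60.0
```

```bash
python3 st.py
```

```text
t 16.1 pos [0.5641 0.195  0.1743] rot [2.932  0.0822 1.988 ] F_tool [ 0.2 -1.1  2. ] M_tool [ 0.269 -0.056 -0.005] q [ 0.23  0.41  1.6  -0.05  0.91 -0.17]
tip->head in tool mm [ -0.12   0.17 -13.89] tip-mouth dist 54.1 axis err to n (tool rotvec, deg) [3.75 1.63 0.  ] to a [0.05 0.   0.  ] grip 0.0277
```

Call:
{"fn": "apply_moves", "kwargs": {"motion": "20 0 0 0.05 0 0 0;20 0 0 0.05 0 0 0;20 0 0 0 0 0 0"}}

```text
time: 16.48
tool_pos: [0.5644, 0.195, 0.1733]
tool_rot: [2.932, 0.082, 1.988]
contact_force: [-0.1, -0.7, -2.0]
opening: 0.0274
grip_force: 60.0
```

```bash
python3 st.py
```

```text
t 16.48 pos [0.5644 0.195  0.1733] rot [2.9321 0.0822 1.988 ] F_tool [-0.4 -0.8  1.9] M_tool [ 0.266 -0.1    0.017] q [ 0.23  0.41  1.61 -0.05  0.91 -0.17]
tip->head in tool mm [ -0.09   0.16 -14.93] tip-mouth dist 53.1 axis err to n (tool rotvec, deg) [ 3.75  1.64 -0.  ] to a [0.04 0.   0.  ] grip 0.0274
```

Call:
{"fn": "apply_moves", "kwargs": {"motion": "20 0 0 0.05 0 0 0;20 0 0 0.05 0 0 0;20 0 0 0 0 0 0"}}

```text
time: 16.85
tool_pos: [0.5648, 0.195, 0.173]
tool_rot: [2.931, 0.082, 1.988]
contact_force: [-2.7, -2.4, 4.5]
opening: 0.0275
grip_force: 60.0
```

```bash
python3 st.py
```

```text
t 16.85 pos [0.5648 0.195  0.173 ] rot [2.9311 0.0825 1.988 ] F_tool [-1.4 -2.4 -5. ] M_tool [ 0.657 -0.156  0.063] q [ 0.23  0.41  1.61 -0.05  0.91 -0.17]
tip->head in tool mm [ 1.00e-02 -1.70e-01 -1.53e+01] tip-mouth dist 52.7 axis err to n (tool rotvec, deg) [ 3.8   1.65 -0.  ] to a [0.1  0.02 0.  ] grip 0.0275
```

Call:
{"fn": "apply_moves", "kwargs": {"motion": "20 0 0 0.05 0 0 0;20 0 0 0.05 0 0 0;20 0 0 0 0 0 0"}}

```text
time: 17.23
tool_pos: [0.5651, 0.1951, 0.1728]
tool_rot: [2.93, 0.083, 1.988]
contact_force: [-6.1, -1.7, 10.3]
opening: 0.0282
grip_force: 60.0
```

```bash
python3 st.py
```

```text
t 17.23 pos [0.5651 0.1951 0.1728] rot [2.9302 0.0826 1.9879] F_tool [  0.1  -4.  -11.4] M_tool [ 0.909 -0.01   0.006] q [ 0.23  0.41  1.61 -0.05  0.9  -0.17]
tip->head in tool mm [  0.07  -0.5  -15.54] tip-mouth dist 52.5 axis err to n (tool rotvec, deg) [ 3.85  1.66 -0.  ] to a [ 0.15  0.03 -0.  ] grip 0.0282
```

The collar touched about 1 mm below the estimate, at 15 mm, and force is now building, so the key is fully seated. Next I compute the turn about the hole's mouth onto the plate normal.

```bash
cat > up.py <<'E'
from h import *
t=np.load("tgt.npz");H,a,n=t["H"],t["a"],t["n"]
m=H-.0691*a; o,R=tool()
w=np.cross(-R[:,2],n);w*=np.arcsin(np.linalg.norm(w))/np.linalg.norm(w)
Rt=Rn.from_rotvec(w).as_matrix()@R
tgt=m+n*(.068+.0401)
N=8
print("total shift start-axes cm",(R.T@(tgt-o)*100).round(3),"rot",(R.T@w).round(4))
# per-row body twist: constant screw
from scipy.linalg import logm
T0=np.eye(4);T0[:3,:3]=R;T0[:3,3]=o;T1=np.eye(4);T1[:3,:3]=Rt;T1[:3,3]=tgt
D=np.real(logm(np.linalg.inv(T0)@T1))/N
st=np.real(__import__("scipy.linalg",fromlist=["expm"]).expm(D))
print("row x",N,(st[:3,3]*100).round(4),Rn.from_matrix(st[:3,:3]).as_rotvec().round(5))
E
python3 up.py
```

```text
total shift start-axes cm [-0.303  0.659 -0.015] rot [0.0673 0.029  0.    ]
row x 8 [-0.0379  0.0823 -0.0048] [0.00841 0.00363 0.     ]
```

Call:
{"fn": "apply_moves", "kwargs": {"motion": "20 -0.038 0.086 -0.03 0.0084 0.0036 0;20 -0.038 0.086 0 0.0084 0.0036 0;20 -0.038 0.086 0 0.0084 0.0036 0;20 -0.038 0.086 0 0.0084 0.0036 0;20 0 0 0 0 0 0"}}

```text
time: 17.85
tool_pos: [0.5689, 0.1952, 0.1736]
tool_rot: [2.964, 0.068, 1.991]
contact_force: [-4.2, -1.7, 9.2]
opening: 0.0275
grip_force: 60.0
```

```bash
python3 st.py;python3 up.py
```

```text
t 17.85 pos [0.5689 0.1952 0.1736] rot [2.9641 0.0683 1.9906] F_tool [-0.5 -2.8 -9.9] M_tool [ 0.707 -0.048  0.033] q [ 0.22  0.43  1.56 -0.04  0.96 -0.19]
tip->head in tool mm [  1.07  -2.78 -15.44] tip-mouth dist 52.5 axis err to n (tool rotvec, deg) [ 1.92  0.83 -0.  ] to a [-1.78 -0.8   0.  ] grip 0.0275
total shift start-axes cm [-0.146  0.301 -0.031] rot [ 0.0336  0.0145 -0.    ]
row x 8 [-0.0182  0.0375 -0.0045] [ 0.0042   0.00181 -0.     ]
```

Call:
{"fn": "apply_moves", "kwargs": {"motion": "20 -0.038 0.086 0 0.0084 0.0036 0;20 -0.038 0.086 0 0.0084 0.0036 0;20 -0.038 0.086 0 0.0084 0.0036 0;20 -0.038 0.086 0 0.0084 0.0036 0;20 0 0 0 0 0 0;20 0 0 0 0 0 0"}}

```text
time: 18.6
tool_pos: [0.5727, 0.1953, 0.1743]
tool_rot: [2.997, 0.054, 1.993]
contact_force: [-3.0, -0.5, 8.4]
opening: 0.0276
grip_force: 60.0
```

```bash
python3 st.py;python3 up.py
```

```text
t 18.6 pos [0.5727 0.1953 0.1743] rot [2.9975 0.0542 1.993 ] F_tool [ 0.3 -1.7 -8.8] M_tool [ 0.603 -0.098  0.015] q [ 0.21  0.45  1.52 -0.03  1.02 -0.2 ]
tip->head in tool mm [  1.98  -5.   -15.26] tip-mouth dist 52.6 axis err to n (tool rotvec, deg) [0.02 0.01 0.  ] to a [-3.68 -1.62  0.  ] grip 0.0276
total shift start-axes cm [ 0.    -0.052 -0.033] rot [0.0004 0.0002 0.    ]
row x 8 [ 0.     -0.0065 -0.0041] [5.e-05 2.e-05 0.e+00]
```

The axis is on the normal. The remaining lateral load (M_x 0.6) shows the head is pushed slightly uphill, so I'll shift back along -y in small steps until it passes zero.

Call:
{"fn": "apply_moves", "kwargs": {"motion": "20 0 -0.05 0 0 0 0;20 0 -0.05 0 0 0 0;20 0 0 0 0 0 0"}}

```text
time: 18.98
tool_pos: [0.5722, 0.1951, 0.1743]
tool_rot: [2.996, 0.054, 1.993]
contact_force: [-2.2, -0.3, 7.1]
opening: 0.0277
grip_force: 60.0
```

```bash
python3 st.py
```

```text
t 18.98 pos [0.5722 0.1951 0.1743] rot [2.9962 0.0543 1.9929] F_tool [ 0.2 -1.1 -7.3] M_tool [ 0.2   -0.023  0.01 ] q [ 0.21  0.45  1.52 -0.03  1.02 -0.2 ]
tip->head in tool mm [  1.98  -4.56 -15.24] tip-mouth dist 52.6 axis err to n (tool rotvec, deg) [0.1  0.01 0.  ] to a [-3.61 -1.62  0.  ] grip 0.0277
```

Call:
{"fn": "apply_moves", "kwargs": {"motion": "20 0 -0.05 0 0 0 0;20 0 -0.05 0 0 0 0;20 0 0 0 0 0 0"}}

```text
time: 19.35
tool_pos: [0.5717, 0.1948, 0.1742]
tool_rot: [2.995, 0.054, 1.993]
contact_force: [-0.7, 0.2, 6.2]
opening: 0.0276
grip_force: 60.0
```

```bash
python3 st.py
```

```text
t 19.35 pos [0.5717 0.1948 0.1742] rot [2.9952 0.0544 1.9928] F_tool [ 0.1  0.4 -6.2] M_tool [-0.11  -0.076 -0.018] q [ 0.21  0.45  1.52 -0.03  1.02 -0.2 ]
tip->head in tool mm [  2.07  -4.03 -15.22] tip-mouth dist 52.6 axis err to n (tool rotvec, deg) [0.16 0.02 0.  ] to a [-3.55 -1.61 -0.  ] grip 0.0276
```

Lateral load is now about zero with the collar pressed flat. I'll press a little more, trim the last 0.16°, and begin the clockwise turn slowly to find where the key takes up the play.

Call:
{"fn": "apply_moves", "kwargs": {"motion": "20 0 0 0.04 0.0028 0 0;20 0 0 0 0 0 0;20 0 0 0 0 0 0"}}

```text
time: 19.73
tool_pos: [0.5719, 0.1949, 0.1742]
tool_rot: [2.997, 0.054, 1.993]
contact_force: [-0.6, 0.6, 7.0]
opening: 0.0278
grip_force: 60.0
```

```bash
python3 st.py
```

```text
t 19.73 pos [0.5719 0.1949 0.1742] rot [2.9974 0.0545 1.9929] F_tool [ 0.4  0.7 -7. ] M_tool [-0.002  0.011  0.001] q [ 0.21  0.45  1.52 -0.03  1.02 -0.2 ]
tip->head in tool mm [  2.07  -4.16 -15.29] tip-mouth dist 52.5 axis err to n (tool rotvec, deg) [0.03 0.03 0.  ] to a [-3.68 -1.61 -0.  ] grip 0.0278
```

Call:
{"fn": "apply_moves", "kwargs": {"motion": "20 0 0 0 0 0 0.05;20 0 0 0 0 0 0;20 0 0 0 0 0 0"}}

```text
time: 20.1
tool_pos: [0.5719, 0.1948, 0.1742]
tool_rot: [2.995, 0.047, 1.943]
contact_force: [-1.6, -0.6, 7.6]
opening: 0.0276
grip_force: 60.0
```

```bash
python3 st.py
```

```text
t 20.1 pos [0.5719 0.1948 0.1742] rot [2.9949 0.0473 1.9433] F_tool [-0.3 -0.6 -7.8] M_tool [-0.001 -0.028  0.076] q [ 0.21  0.45  1.52 -0.03  1.02 -0.15]
tip->head in tool mm [  1.89  -4.24 -15.28] tip-mouth dist 52.6 axis err to n (tool rotvec, deg) [0.03 0.03 0.  ] to a [-3.75 -1.42  0.  ] grip 0.0276
```

Call:
{"fn": "apply_moves", "kwargs": {"motion": "20 0 0 0 0 0 0.05;20 0 0 0 0 0 0;20 0 0 0 0 0 0"}}

```text
time: 20.48
tool_pos: [0.5719, 0.1948, 0.1742]
tool_rot: [2.993, 0.04, 1.894]
contact_force: [-0.6, -0.8, 8.0]
opening: 0.0279
grip_force: 60.0
```

```bash
python3 st.py
```

```text
t 20.48 pos [0.5719 0.1948 0.1742] rot [2.9928 0.0399 1.8938] F_tool [-0.9  0.4 -8. ] M_tool [-0.022 -0.025 -0.003] q [ 0.21  0.45  1.52 -0.03  1.02 -0.1 ]
tip->head in tool mm [  1.66  -4.31 -15.28] tip-mouth dist 52.5 axis err to n (tool rotvec, deg) [0.03 0.02 0.  ] to a [-3.82 -1.23 -0.  ] grip 0.0279
```

Call:
{"fn": "apply_moves", "kwargs": {"motion": "20 0 0 0 0 0 0.05;20 0 0 0 0 0 0;20 0 0 0 0 0 0"}}

```text
time: 20.85
tool_pos: [0.5719, 0.1948, 0.1742]
tool_rot: [2.991, 0.033, 1.844]
contact_force: [-0.8, -0.3, 8.1]
opening: 0.0274
grip_force: 60.0
```

```bash
python3 st.py
```

```text
t 20.85 pos [0.5719 0.1948 0.1742] rot [2.9911 0.0325 1.8443] F_tool [-0.3  0.4 -8.1] M_tool [ 0.003 -0.097 -0.028] q [ 0.21  0.45  1.52 -0.03  1.02 -0.05]
tip->head in tool mm [  1.51  -4.33 -15.29] tip-mouth dist 52.5 axis err to n (tool rotvec, deg) [ 0.02  0.03 -0.  ] to a [-3.89 -1.03  0.  ] grip 0.0274
```

Call:
{"fn": "apply_moves", "kwargs": {"motion": "20 0 0 0 0 0 0.05;20 0 0 0 0 0 0;20 0 0 0 0 0 0"}}

```text
time: 21.22
tool_pos: [0.5718, 0.1946, 0.1741]
tool_rot: [2.99, 0.025, 1.795]
contact_force: [-1.1, 0.2, 8.3]
opening: 0.0276
grip_force: 60.0
```

```bash
python3 st.py
```

```text
t 21.23 pos [0.5718 0.1946 0.1741] rot [2.99   0.0252 1.7949] F_tool [ 0.2  0.2 -8.3] M_tool [ 0.094 -0.169  0.063] q [ 0.21  0.45  1.52 -0.03  1.02  0.  ]
tip->head in tool mm [  1.42  -4.25 -15.3 ] tip-mouth dist 52.5 axis err to n (tool rotvec, deg) [ 0.    0.04 -0.  ] to a [-3.95 -0.83  0.  ] grip 0.0276
```

Call:
{"fn": "apply_moves", "kwargs": {"motion": "20 0 0 0 0 0 0.05;20 0 0 0 0 0 0;20 0 0 0 0 0 0"}}

```text
time: 21.6
tool_pos: [0.5717, 0.1945, 0.1741]
tool_rot: [2.989, 0.018, 1.746]
contact_force: [-1.8, -0.6, 8.6]
opening: 0.0282
grip_force: 60.0
```

```bash
python3 st.py
```

```text
t 21.6 pos [0.5717 0.1945 0.1741] rot [2.9891 0.0179 1.7455] F_tool [-0.5 -0.5 -8.8] M_tool [ 0.134 -0.313 -0.057] q [ 0.21  0.45  1.52 -0.03  1.02  0.05]
tip->head in tool mm [  1.3   -4.25 -15.32] tip-mouth dist 52.5 axis err to n (tool rotvec, deg) [-0.    0.05  0.  ] to a [-4.   -0.62  0.  ] grip 0.0282
```

Call:
{"fn": "apply_moves", "kwargs": {"motion": "20 0 0 0 0 0 0.05;20 0 0 0 0 0 0;20 0 0 0 0 0 0"}}

```text
time: 21.98
tool_pos: [0.5717, 0.1945, 0.1741]
tool_rot: [2.988, 0.01, 1.696]
contact_force: [-2.2, -0.9, 7.7]
opening: 0.0274
grip_force: 60.0
```

```bash
python3 st.py
```

```text
t 21.98 pos [0.5717 0.1945 0.1741] rot [2.9884 0.0104 1.6963] F_tool [-0.7 -1.1 -7.9] M_tool [ 0.124 -0.286 -0.134] q [ 0.21  0.45  1.52 -0.03  1.02  0.1 ]
tip->head in tool mm [  1.12  -4.31 -15.31] tip-mouth dist 52.5 axis err to n (tool rotvec, deg) [ 0.    0.06 -0.  ] to a [-4.02 -0.41  0.  ] grip 0.0274
```

Call:
{"fn": "apply_moves", "kwargs": {"motion": "20 0 0 0 0 0 0.05;20 0 0 0 0 0 0;20 0 0 0 0 0 0"}}

```text
time: 22.35
tool_pos: [0.5717, 0.1945, 0.1741]
tool_rot: [2.988, 0.003, 1.647]
contact_force: [-1.8, -0.3, 7.2]
opening: 0.0279
grip_force: 60.0
```

```bash
python3 st.py
```

```text
t 22.35 pos [0.5717 0.1945 0.1741] rot [2.9881e+00 2.7000e-03 1.6469e+00] F_tool [-0.1 -0.7 -7.4] M_tool [ 0.111 -0.318 -0.088] q [ 0.21  0.45  1.52 -0.03  1.02  0.15]
tip->head in tool mm [  0.88  -4.36 -15.33] tip-mouth dist 52.5 axis err to n (tool rotvec, deg) [ 0.    0.05 -0.  ] to a [-4.04 -0.21  0.  ] grip 0.0279
```

Call:
{"fn": "apply_moves", "kwargs": {"motion": "20 0 0 0.01 0 0 0.1;20 0 0 0 0 0 0;20 0 0 0 0 0 0"}}

```text
time: 22.72
tool_pos: [0.5717, 0.1945, 0.174]
tool_rot: [2.989, -0.013, 1.548]
contact_force: [-1.3, -1.1, 7.6]
opening: 0.028
grip_force: 60.0
```

```bash
python3 st.py
```

```text
t 22.73 pos [0.5717 0.1945 0.174 ] rot [ 2.9885 -0.0126  1.548 ] F_tool [-1.  -0.2 -7.7] M_tool [ 0.1   -0.319 -0.069] q [ 0.21  0.45  1.52 -0.03  1.02  0.25]
tip->head in tool mm [  0.43  -4.43 -15.37] tip-mouth dist 52.5 axis err to n (tool rotvec, deg) [0.01 0.05 0.  ] to a [-4.04  0.19  0.  ] grip 0.028
```

Call:
{"fn": "apply_moves", "kwargs": {"motion": "20 0 0 0.01 0 0 0.1;20 0 0 0 0 0 0;20 0 0 0 0 0 0"}}

```text
time: 23.1
tool_pos: [0.5718, 0.1945, 0.174]
tool_rot: [2.99, -0.028, 1.449]
contact_force: [-2.5, -0.8, 8.0]
opening: 0.0279
grip_force: 60.0
```

```bash
python3 st.py
```

```text
t 23.1 pos [0.5718 0.1945 0.174 ] rot [ 2.9905 -0.0278  1.4491] F_tool [-0.8 -1.1 -8.3] M_tool [ 0.089 -0.319 -0.13 ] q [ 0.21  0.45  1.52 -0.03  1.02  0.35]
tip->head in tool mm [-1.000e-02 -4.470e+00 -1.542e+01] tip-mouth dist 52.4 axis err to n (tool rotvec, deg) [0.02 0.05 0.  ] to a [-3.99  0.59  0.  ] grip 0.0279
```

The moments have been steady since about 0.25 rad, so the screw has turned with the key from roughly 0.23 rad. The total needed is about 1.80 rad, and 0.55 is done.

Call:
{"fn": "apply_moves", "kwargs": {"motion": "20 0 0 0.004 0 0 0.08;20 0 0 0.004 0 0 0.08;20 0 0 0.004 0 0 0.08;20 0 0 0.004 0 0 0.08;20 0 0 0.004 0 0 0.08;20 0 0 0.004 0 0 0.08;20 0 0 0.004 0 0 0.08;20 0 0 0.004 0 0 0.08;20 0 0 0 0 0 0;20 0 0 0 0 0 0"}}

```text
time: 24.35
tool_pos: [0.5718, 0.1945, 0.1738]
tool_rot: [3.037, -0.112, 0.813]
contact_force: [-2.5, -1.4, 8.5]
opening: 0.0272
grip_force: 60.0
```

```bash
python3 st.py
```

```text
t 24.35 pos [0.5718 0.1945 0.1738] rot [ 3.0366 -0.1124  0.8129] F_tool [-1.7  0.  -8.8] M_tool [-0.003 -0.356 -0.077] q [ 0.21  0.45  1.52 -0.03  1.02  0.99]
tip->head in tool mm [ -2.7   -3.57 -15.66] tip-mouth dist 52.2 axis err to n (tool rotvec, deg) [0.04 0.03 0.  ] to a [-2.85  2.86 -0.  ] grip 0.0272
```

Call:
{"fn": "apply_moves", "kwargs": {"motion": "20 0 0 0.004 0 0 0.08;20 0 0 0.004 0 0 0.08;20 0 0 0.004 0 0 0.08;20 0 0 0.004 0 0 0.08;20 0 0 0.004 0 0 0.08;20 0 0 0.004 0 0 0.08;20 0 0 0.004 0 0 0.08;20 0 0 0.004 0 0 0.07;20 0 0 0 0 0 0;20 0 0 0 0 0 0"}}

```text
time: 25.6
tool_pos: [0.5719, 0.1945, 0.1736]
tool_rot: [3.123, -0.153, 0.178]
contact_force: [-2.7, -1.6, 9.9]
opening: 0.0275
grip_force: 60.0
```

```bash
python3 st.py
```

```text
t 25.6 pos [0.5719 0.1945 0.1736] rot [ 3.1233 -0.1527  0.1785] F_tool [ -1.4   1.3 -10.3] M_tool [-0.213 -0.419 -0.081] q [ 0.21  0.45  1.52 -0.03  1.02  1.62]
tip->head in tool mm [ -4.32  -1.31 -15.87] tip-mouth dist 52.0 axis err to n (tool rotvec, deg) [ 0.05 -0.01 -0.  ] to a [-0.62  3.98 -0.  ] grip 0.0275
```

TCP has gone down about 0.55 mm under constant axial force, which matches the feed of a quarter turn. I'll turn back to mid-play and recheck the lateral load before withdrawing.

Call:
{"fn": "apply_moves", "kwargs": {"motion": "20 0 0 0 0 0 -0.07;20 0 0 0 0 0 -0.06;20 0 0 0 0 0 0;20 0 0 0 0 0 0"}}

```text
time: 26.1
tool_pos: [0.5719, 0.1946, 0.1736]
tool_rot: [3.104, -0.149, 0.31]
contact_force: [-1.9, -0.4, 9.4]
opening: 0.0279
grip_force: 60.0
```

```bash
python3 st.py
python3 - <<'E'
from h import *
print(robot.observe()["contact_force"],robot.observe()["torque"])
E
```

```text
t 26.1 pos [0.5719 0.1946 0.1736] rot [ 3.1038 -0.1493  0.3096] F_tool [-0.5  0.1 -9.6] M_tool [-0.086 -0.35  -0.041] q [ 0.21  0.45  1.52 -0.03  1.02  1.49]
tip->head in tool mm [ -4.23  -1.77 -15.85] tip-mouth dist 52.0 axis err to n (tool rotvec, deg) [ 0.04 -0.02 -0.  ] to a [-1.14  3.85 -0.  ] grip 0.0279
[-1.90485736 -0.36674485  9.4383784 ] [-0.19209466  0.30698973  0.01509369]
```

Call:
{"fn": "apply_moves", "kwargs": {"motion": "20 -0.05 0.01 0 0 0 0;20 -0.05 0.01 0 0 0 0;20 0 0 0 0 0 0;20 0 0 0 0 0 0"}}

```text
time: 26.6
tool_pos: [0.5715, 0.1944, 0.1736]
tool_rot: [3.104, -0.151, 0.31]
contact_force: [-0.4, 0.1, 8.7]
opening: 0.0278
grip_force: 60.0
```

```bash
python3 st.py
```

```text
t 26.6 pos [0.5715 0.1944 0.1736] rot [ 3.104  -0.1506  0.3097] F_tool [ 0.9  0.1 -8.6] M_tool [ 0.066  0.106 -0.036] q [ 0.21  0.45  1.52 -0.03  1.02  1.49]
tip->head in tool mm [ -3.83  -1.83 -15.81] tip-mouth dist 52.0 axis err to n (tool rotvec, deg) [ 0.03 -0.1   0.  ] to a [-1.15  3.78  0.  ] grip 0.0278
```

Balanced. Withdrawing along the axis and stepping aside to check the screw's stance numerically.

Call:
{"fn": "apply_moves", "kwargs": {"motion": "20 0 0 -0.1 0 0 0;20 0 0 -0.2 0 0 0;20 0 0 -0.4 0 0 0;20 0 0 -0.6 0 0 0;20 0 0 -0.7 0 0 0;20 0 0 -1.5 0 0 0;20 0 0 -2 0 0 0;20 -2.5 0 -1 0 0 0;20 -2.5 0 0 0 0 0;20 0 0 0 0 0 0;20 0 0 0 0 0 0"}}

```text
time: 27.98
tool_pos: [0.5137, 0.1784, 0.2295]
tool_rot: [3.104, -0.146, 0.309]
contact_force: [0.2, -0.2, -2.5]
opening: 0.0277
grip_force: 60.0
```

```bash
python3 st.py
cat > chk.py <<'E'
from h import *
v=np.load("v.npy");t=np.load("tgt.npz");n,a=t["n"],t["a"]
def circ(k,G):
    p=dict(np.load(k+".npz"));tl=(p["o"],p["R0"]);tl=(tl[0]+tl[1]@[.0007,-.0004,-.004],tl[1])
    g=cv2.cvtColor(p["img"],cv2.COLOR_RGB2GRAY);u=proj(p,G,tl)[0];x,y=u.round().astype(int)
    c=cv2.resize(g[y-35:y+35,x-35:x+35],None,fx=4,fy=4,interpolation=cv2.INTER_CUBIC)
    h=cv2.HoughCircles(c,cv2.HOUGH_GRADIENT,1.5,20,param1=120,param2=25,minRadius=50,maxRadius=110)
    print(k,"pred",u.round(1),[((q[:2]+.5)/4-.5+[x-35,y-35],q[2]/4) for q in (h[0][:4] if h is not None else [])])
    return p,tl
if __name__=="__main__":
    circ("w2",t["H"]-.0011*a);circ("w3",t["H"]-.0011*a)
    tl=tool();p=robot.read_camera("wrist");np.savez("w7.npz",**p,o=tl[0],R0=tl[1])
    o,R=tool()
    m=t["H"]-.0691*a
    for nm,ax in(("n",n),("a",a)):
        print(nm);circ("w7",m+.0675*ax)
    q=robot.trace("screw_head",p)
    for z in q[:2]:
        ys,xs=np.where(z["pixels"]);print(z["score"],xs.mean(),ys.mean(),xs.min(),xs.max(),ys.min(),ys.max())
    for s in("screw_head","socket_floor"): print([(z["score"],z["centre"]) for z in robot.search_frame(s,p)])
E
python3 chk.py
```

```text
t 27.98 pos [0.5137 0.1784 0.2295] rot [ 3.1041 -0.1464  0.3095] F_tool [-0.2  0.1  2.5] M_tool [ 0.008 -0.099 -0.003] q [ 0.21  0.29  1.6  -0.03  1.1   1.48]
tip->head in tool mm [47.56 -1.91 48.29] tip-mouth dist 127.4 axis err to n (tool rotvec, deg) [0.03 0.15 0.  ] to a [-1.15  4.02  0.  ] grip 0.0277
w2 pred [317.1 220. ] [(array([317.4375, 214.8125]), np.float32(23.4875)), (array([319.3125, 220.8125]), np.float32(18.575)), (array([314.0625, 220.4375]), np.float32(18.875)), (array([320.8125, 209.9375]), np.float32(17.7875))]
w3 pred [325.4 224. ] [(array([326.5625, 221.8125]), np.float32(23.5625)), (array([323.1875, 225.9375]), np.float32(22.7375)), (array([332.1875, 225.5625]), np.float32(27.275002)), (array([330.6875, 216.5625]), np.float32(16.8875))]
n
w7 pred [321.5 161. ] [(array([318.8125, 164.8125]), np.float32(23.1125)), (array([318.4375, 158.8125]), np.float32(19.3625)), (array([325.5625, 161.0625]), np.float32(23.5625)), (array([311.3125, 161.0625]), np.float32(16.4))]
a
w7 pred [319.5 167.2] [(array([318.5625, 164.8125]), np.float32(23.15)), (array([320.0625, 157.6875]), np.float32(19.325)), (array([323.4375, 162.5625]), np.float32(25.175)), (array([314.0625, 160.3125]), np.float32(16.9625))]
0.9 318.5325905292479 162.45571030640667 296 341 138 187
[]
[(0.76, [0.5766, 0.1947, 0.1316])]
```

```bash
cat > chk2.py <<'E'
from h import *
t=np.load("tgt.npz");n,a=t["n"],t["a"];m=t["H"]-.0691*a
off=np.array([.0007,-.0004,-.004])
e1=np.cross(n,[0,1,0]);e1=np.cross([0,1,0],n);e1/=np.linalg.norm(e1);e2=np.cross(n,e1) # e1 ~ +x
th=np.linspace(0,2*np.pi,180,endpoint=False)
def score(p,tl,g,ax,L,r,dm):
    u=np.cross(ax,[0,1,0]);u/=np.linalg.norm(u);w=np.cross(ax,u)
    C=m+dm+L*ax
    pts=lambda rr:proj(p,C+rr*(np.cos(th)[:,None]*u+np.sin(th)[:,None]*w),tl).astype(np.float32)
    f=lambda q:cv2.remap(g,q[:,:1].copy(),q[:,1:].copy(),cv2.INTER_LINEAR)[:,0]
    d=f(pts(r-.0012))-f(pts(r+.0012))
    return np.clip(d,-60,60).mean()  # head bright inside
for k,L in(("w2",.068),("w3",.068),("w7",.0675)):
    p=dict(np.load(k+".npz"));R=p["R0"];tl=(p["o"]+R@off,R)
    g=cv2.cvtColor(p["img"],cv2.COLOR_RGB2GRAY).astype(np.float32)
    res=[]
    for i in np.arange(-9,5.1,.5):
        for j in np.arange(-4,4.1,.5):
            ax=n+np.radians(i)*e1+np.radians(j)*e2;ax/=np.linalg.norm(ax)
            for r in(.0165,.017): res.append((score(p,tl,g,ax,L,r,0),i,j,r))
    res.sort(reverse=True);print(k,[tuple(np.round(q,3)) for q in res[:6]])
E
python3 chk2.py
```

```text
w2 [(np.float64(42.236), np.float64(-4.0), np.float64(0.5), np.float64(0.016)), (np.float64(41.605), np.float64(-4.0), np.float64(0.0), np.float64(0.016)), (np.float64(41.128), np.float64(-4.5), np.float64(0.5), np.float64(0.016)), (np.float64(40.91), np.float64(-4.5), np.float64(0.0), np.float64(0.016)), (np.float64(39.998), np.float64(-5.0), np.float64(0.5), np.float64(0.016)), (np.float64(39.988), np.float64(-4.5), np.float64(-0.5), np.float64(0.016))]
w3 [(np.float64(49.495), np.float64(-3.5), np.float64(-1.0), np.float64(0.016)), (np.float64(49.487), np.float64(-3.5), np.float64(-0.5), np.float64(0.016)), (np.float64(48.439), np.float64(-4.0), np.float64(-1.0), np.float64(0.016)), (np.float64(48.386), np.float64(-4.0), np.float64(-0.5), np.float64(0.016)), (np.float64(47.508), np.float64(-4.0), np.float64(0.0), np.float64(0.016)), (np.float64(47.285), np.float64(-4.0), np.float64(-1.0), np.float64(0.017))]
w7 [(np.float64(29.869), np.float64(-3.0), np.float64(1.0), np.float64(0.016)), (np.float64(29.194), np.float64(-3.0), np.float64(1.5), np.float64(0.016)), (np.float64(28.993), np.float64(-3.0), np.float64(0.5), np.float64(0.016)), (np.float64(28.938), np.float64(-3.5), np.float64(1.0), np.float64(0.016)), (np.float64(28.728), np.float64(-3.5), np.float64(1.5), np.float64(0.016)), (np.float64(27.724), np.float64(-2.5), np.float64(1.0), np.float64(0.016))]
```

The edge fit reproduces the first lean (-4°) in w2 and w3 but gives about -3° now. I'll check whether that is a view bias by scoring the plate's outline in the same picture.

```bash
cat > chk3.py <<'E'
import sys
from chk2 import *
import fit
v=np.load("v.npy");Rz,Rt,c=fit.frames(v)
def plate(k):
    p=dict(np.load(k+".npz"));R=p["R0"];g=cv2.cvtColor(p["img"],cv2.COLOR_RGB2GRAY).astype(np.float32)
    tl=(p["o"]+R@off,R);L,W,h=.065,.048,v[4]-.001
    s=np.linspace(-.95,.95,120);E=[("far",L,None),("+y",None,W),("-y",None,-W)]
    f=lambda q:cv2.remap(g,q[:,:1].astype(np.float32),q[:,1:].astype(np.float32),cv2.INTER_LINEAR)[:,0]
    for nm,x,y in E:
        best=[]
        for d in np.arange(-.006,.0061,.0003):
            def P(e):
                X=np.c_[np.full(120,x+d+e) if x else s*L, np.full(120,y+(d+e)*np.sign(y)) if y else s*W, np.full(120,h)]
                return proj(p,c+X@Rt.T,tl)
            best.append((np.clip(f(P(-.0012))-f(P(.0012)),-60,60).mean(),d*1e3))
        print(k,nm,[tuple(np.round(b,1)) for b in sorted(best,reverse=True)[:3]])
if __name__=="__main__":
    for k in sys.argv[1:]: plate(k)
E
python3 chk3.py w2 w3 w7 | grep -v "^w. \["
```

```text
w2 far [(np.float64(60.0), np.float64(-0.0)), (np.float64(60.0), np.float64(-0.3)), (np.float64(60.0), np.float64(-0.6))]
w2 +y [(np.float64(29.0), np.float64(4.2)), (np.float64(27.4), np.float64(3.9)), (np.float64(24.0), np.float64(4.5))]
w2 -y [(np.float64(15.4), np.float64(-1.8)), (np.float64(15.2), np.float64(-1.5)), (np.float64(13.8), np.float64(-1.2))]
w3 far [(np.float64(60.0), np.float64(0.9)), (np.float64(60.0), np.float64(0.6)), (np.float64(60.0), np.float64(0.3))]
w3 +y [(np.float64(55.1), np.float64(-0.3)), (np.float64(53.0), np.float64(-0.6)), (np.float64(52.1), np.float64(-0.0))]
w3 -y [(np.float64(25.0), np.float64(-0.9)), (np.float64(24.5), np.float64(-0.6)), (np.float64(22.9), np.float64(-0.3))]
w7 far [(np.float64(60.0), np.float64(1.2)), (np.float64(60.0), np.float64(0.9)), (np.float64(60.0), np.float64(0.6))]
w7 +y [(np.float64(17.0), np.float64(5.4)), (np.float64(16.0), np.float64(5.7)), (np.float64(14.6), np.float64(5.1))]
w7 -y [(np.float64(8.4), np.float64(1.5)), (np.float64(7.7), np.float64(-2.1)), (np.float64(7.1), np.float64(-1.8))]
```

```bash
python3 - <<'E' | tail -1
from go import *
delta(np.array([.6352,-.2019,.20]),Rn.from_euler('xyz',[np.pi,0,.31]).as_matrix())
E
```

```text
shift in current tool axes cm [-0.39 39.79  4.31] rotvec [ 0.0373 -0.1446 -0.0033] shift in target axes [ 0.   39.92  2.85]
```

Call:
{"fn": "apply_moves", "kwargs": {"motion": "20 0 0 0 0.0373 -0.1446 -0.0033;20 0 4.99 0 0 0 0;20 0 4.99 0.4 0 0 0;20 0 4.99 0.4 0 0 0;20 0 4.99 0.4 0 0 0;20 0 4.99 0.4 0 0 0;20 0 4.99 0.4 0 0 0;20 0 4.99 0.4 0 0 0;20 0 4.99 0.45 0 0 0;20 0 0 0 0 0 0;20 0 0 0 0 0 0"}}

```text
time: 29.55
tool_pos: [0.6346, -0.2018, 0.1994]
tool_rot: [-3.141, 0.001, 0.31]
contact_force: [0.2, 0.7, -2.3]
opening: 0.0278
grip_force: 60.0
```

```bash
cat > cmp.py <<'E'
from h import *
from scipy.optimize import least_squares
t=np.load("tgt.npz");n,a=t["n"],t["a"];m=t["H"]-.0691*a
print(robot.observe()["tool_pos"],robot.observe()["tool_rot"])
obs=[]
for c in("top","side"):
    p0=dict(np.load(c+".npz"));p=robot.read_camera(c)
    np.savez(c+"1.npz",**p)
    u=proj(p0,m+.068*a)[0];x,y=u.round().astype(int)
    pn,pa=proj(p0,m+.0675*n)[0],u
    A=p0["img"];B=p["img"]
    w=11;T=cv2.resize(A[y-w:y+w+1,x-w:x+w+1],None,fx=8,fy=8,interpolation=cv2.INTER_CUBIC)
    S=cv2.resize(B[y-w-10:y+w+11,x-w-10:x+w+11],None,fx=8,fy=8,interpolation=cv2.INTER_CUBIC)
    r=cv2.matchTemplate(S,T,cv2.TM_CCOEFF_NORMED);_,mx,_,l=cv2.minMaxLoc(r)
    d=np.array(l)/8-10
    # control: fixture part away from the head
    xb,yb=(x+0,y+0)
    print(c,"head px",u.round(1),"expected shift if square",(pn-pa).round(2),"observed",d,"ncc",round(mx,3))
    q=robot.search_frame("screw_head",p);print([(round(z["score"],2),z["centre"].round(4) if hasattr(z["centre"],"round") else z["centre"]) for z in q])
    D=np.abs(A.astype(int)-B).sum(2)[y-30:y+30,x-30:x+30];ys,xs=np.where(D>60);print("changed box",len(xs),(xs.min()-30,xs.max()-30,ys.min()-30,ys.max()-30) if len(xs) else None)
E
python3 cmp.py
```

```text
[ 0.63463965 -0.20179577  0.19935933] [-3.14053294e+00  6.63247620e-04  3.09679851e-01]
top head px [213.2 247.5] expected shift if square [ 0.03 -2.72] observed [-0.375 -0.625] ncc 0.973
[(0.89, [0.5713, 0.1969, 0.1347])]
changed box 108 (np.int64(-5), np.int64(12), np.int64(-10), np.int64(10))
side head px [261.7 268.5] expected shift if square [-1.55 -1.17] observed [-0.625  0.125] ncc 0.974
[(0.57, [0.5651, 0.2118, 0.0658]), (0.53, [0.5768, 0.2003, 0.1271])]
changed box 67 (np.int64(-8), np.int64(9), np.int64(-6), np.int64(16))
```

```bash
cat > cmp2.py <<'E'
from h import *
t=np.load("tgt.npz");n,a=t["n"],t["a"];m=t["H"]-.0691*a
for c in("top","side"):
    A=np.load(c+".npz");p0=dict(A);B=np.load(c+"1.npz")["img"].astype(np.float32);A=A["img"].astype(np.float32)
    u=proj(p0,m+.068*a)[0]
    yy,xx=np.mgrid[-12:13,-12:13]*.8
    for R0,R1 in((0,9.),(0,7.5),(6,10.5),(0,12)):
        k=(np.hypot(xx,yy)<=R1)&(np.hypot(xx,yy)>=R0)
        g=lambda I,d:cv2.remap(I,(xx+u[0]+d[0]).astype(np.float32),(yy+u[1]+d[1]).astype(np.float32),cv2.INTER_CUBIC)[k]
        T=g(A,(0,0));b=min((float(((g(B,(i,j))-T)**2).mean()),round(i,2),round(j,2)) for i in np.arange(-5,5,.2) for j in np.arange(-5,5,.2))
        print(c,R0,R1,b,"at0",float(((g(B,(0,0))-T)**2).mean()))
    # circle-edge score
    for nm,I,L in(("before",A,.068),("after",B,.0675)):
        G=cv2.cvtColor(I.astype(np.uint8),cv2.COLOR_RGB2GRAY).astype(np.float32);th=np.linspace(0,2*np.pi,120,endpoint=False);res=[]
        e1=np.cross([0,1,0],n);e1/=np.linalg.norm(e1);e2=np.cross(n,e1)
        for i in np.arange(-10,5.1,.5):
            for j in np.arange(-6,6.1,.5):
                ax=n+np.radians(i)*e1+np.radians(j)*e2;ax/=np.linalg.norm(ax);U=np.cross(ax,[0,1,0]);U/=np.linalg.norm(U);W=np.cross(ax,U)
                f=lambda r:(lambda q:cv2.remap(G,q[:,:1].astype(np.float32),q[:,1:].astype(np.float32),cv2.INTER_LINEAR)[:,0])(proj(p0,m+L*ax+r*(np.cos(th)[:,None]*U+np.sin(th)[:,None]*W)))
                res.append((np.clip(f(.0155)-f(.0185),-60,60).mean(),i,j))
        res.sort(reverse=True);print(c,nm,[tuple(np.round(q,1).tolist()) for q in res[:4]])
E
python3 cmp2.py
```

```text
top 0 9.0 (40.55131149291992, np.float64(-0.4), np.float64(-0.8)) at0 383.7506408691406
top 0 7.5 (31.843889236450195, np.float64(-0.4), np.float64(-0.8)) at0 447.1043395996094
top 6 10.5 (77.8740463256836, np.float64(-0.4), np.float64(-0.8)) at0 313.4095153808594
top 0 12 (77.93737030029297, np.float64(-0.4), np.float64(-0.8)) at0 342.0120849609375
top before [(43.8, -5.5, 0.5), (43.5, -5.5, 0.0), (43.4, -5.0, 0.5), (42.6, -5.0, 0.0)]
top after [(49.6, -4.5, 1.0), (49.1, -4.0, 1.0), (48.8, -4.5, 0.5), (48.4, -4.5, 1.5)]
side 0 9.0 (85.8272933959961, np.float64(-0.8), np.float64(0.0)) at0 336.6697082519531
side 0 7.5 (49.26374816894531, np.float64(-0.8), np.float64(0.0)) at0 252.30523681640625
side 6 10.5 (106.12378692626953, np.float64(-0.8), np.float64(0.2)) at0 318.4411926269531
side 0 12 (90.12370300292969, np.float64(-0.8), np.float64(0.0)) at0 264.3716735839844
side before [(42.5, -6.0, -1.5), (41.9, -6.5, -1.5), (41.8, -5.5, -1.5), (41.3, -6.0, -1.0)]
side after [(41.6, -4.5, -0.5), (41.2, -4.0, -0.5), (40.9, -5.0, -0.5), (40.7, -4.5, -1.0)]
```

Both fixed cameras show the head moved only about 1.4 mm net. So the screw was dragged back downhill as the key came out (the arm springs sideways when the axial load goes). I'll reseat the key, stand the screw up again, and withdraw with the load taken off first and the line held.

```bash
cat > back.py <<'E'
from h import *
t=np.load("tgt.npz");n=t["n"]
e1=np.cross([0,1,0],n);e1/=np.linalg.norm(e1)
Rs=Rn.from_euler('xyz',[3.104,-.1496,.3097]).as_matrix();P=np.array([.5716,.1945,.1736])
if __name__=="__main__":
    o,R=tool();tg=P+n*.026-e1*.0022
    print("target axes shift",(Rs.T@(tg-o)*100).round(2),"now axes shift",(R.T@(tg-o)*100).round(2),"rot",Rn.from_matrix(R.T@Rs).as_rotvec().round(4),"e1 in tool",(Rs.T@e1).round(3),"n err",np.degrees(np.cross(-Rs[:,2],n)).round(2))
E
python3 back.py
```

```text
target axes shift [  5.35 -39.74  -0.54] now axes shift [  5.51 -39.73   0.14] rot [-0.0374  0.1493  0.0048] e1 in tool [0.954 0.301 0.001] n err [0.02 0.04 0.  ]
```

Call:
{"fn": "apply_moves", "kwargs": {"motion": "20 0.69 -4.97 -0.2 0 0 0;20 0.69 -4.97 -0.2 0 0 0;20 0.69 -4.97 -0.2 0 0 0;20 0.69 -4.97 -0.2 0 0 0;20 0.69 -4.97 -0.2 0 0 0;20 0.69 -4.97 -0.2 0 0 0;20 0.69 -4.97 -0.2 0 0 0;20 0.68 -4.94 -0.2 0 0 0;20 0 0 0 -0.0374 0.1493 0.0048;20 0 0 0 0 0 0;20 0 0 0 0 0 0"}}

```text
time: 31.12
tool_pos: [0.5665, 0.1932, 0.2173]
tool_rot: [3.104, -0.149, 0.308]
contact_force: [-0.2, -0.2, -2.7]
opening: 0.0279
grip_force: 60.0
```

```bash
python3 back.py
```

```text
target axes shift [-0.34 -0.2   1.8 ] now axes shift [-0.34 -0.2   1.8 ] rot [-0.0002  0.0004 -0.0016] e1 in tool [0.954 0.301 0.001] n err [0.02 0.04 0.  ]
```

Call:
{"fn": "apply_moves", "kwargs": {"motion": "20 -0.34 -0.2 0.9 0 0 0;20 0 0 0.9 0 0 0;20 0 0 0.8 0 0 0;20 0 0 0.3 0 0 0;20 0 0 0.2 0 0 0;20 0 0 0.2 0 0 0;20 0 0 0.2 0 0 0;20 0 0 0 0 0 0"}}

```text
time: 32.12
tool_pos: [0.5674, 0.1944, 0.1808]
tool_rot: [3.104, -0.149, 0.308]
contact_force: [0.1, -0.1, -2.1]
opening: 0.0277
grip_force: 60.0
```

```bash
cat > st2.py <<'E'
from back import *
s=robot.observe();o,R=tool()
d=Rs.T@(o-P)*1e3
print("t",round(s["time"],2),"TCP-P in tool mm",d.round(2),"F",(R.T@s["contact_force"]).round(1),"M",(R.T@s["torque"]).round(2),"axis err deg",np.degrees(np.cross(-R[:,2],n)@R).round(2))
E
python3 st2.py
```

```text
t 32.12 TCP-P in tool mm [-2.88 -0.88 -7.79] F [-0.2  0.   2.1] M [ 0.02 -0.15 -0.02] axis err deg [ 0.03 -0.01  0.  ]
```

Call:
{"fn": "apply_moves", "kwargs": {"motion": "20 0.07 0.02 0.15 0 0 0;20 0.07 0.02 0.15 0 0 0;20 0.07 0.02 0.15 0 0 0;20 0.08 0.03 0.15 0 0 0;20 0 0 0.1 0 0 0;20 0 0 0.05 0 0 0;20 0 0 0 0 0 0"}}

```text
time: 33.0
tool_pos: [0.5718, 0.1945, 0.1741]
tool_rot: [3.104, -0.15, 0.308]
contact_force: [-0.8, -0.6, -0.8]
opening: 0.0278
grip_force: 60.0
```

```bash
python3 st2.py
```

```text
t 33.0 TCP-P in tool mm [ 0.22  0.08 -0.43] F [-1.   0.3  0.7] M [ 0.06 -0.24  0.01] axis err deg [ 0.04 -0.04  0.  ]
```

Call:
{"fn": "apply_moves", "kwargs": {"motion": "20 0 0 0.05 0 0 0;20 0 0 0.04 0 0 0;20 0 0 0 0 0 0"}}

```text
time: 33.38
tool_pos: [0.5721, 0.1945, 0.1738]
tool_rot: [3.104, -0.151, 0.308]
contact_force: [-2.2, -0.7, 5.0]
opening: 0.0277
grip_force: 60.0
```

```bash
python3 st2.py
```

```text
t 33.38 TCP-P in tool mm [ 0.46  0.12 -0.12] F [-1.5  0.2 -5.3] M [-0.08 -0.46 -0.02] axis err deg [ 0.04 -0.09  0.  ]
```

Call:
{"fn": "apply_moves", "kwargs": {"motion": "20 -0.04 -0.01 0.02 0 0.001 0;20 0 0 0 0 0 0;20 0 0 0 0 0 0"}}

```text
time: 33.75
tool_pos: [0.5719, 0.1945, 0.1737]
tool_rot: [3.104, -0.152, 0.308]
contact_force: [-2.0, -0.8, 5.8]
opening: 0.0281
grip_force: 60.0
```

```bash
python3 st2.py
```

```text
t 33.75 TCP-P in tool mm [ 0.31  0.07 -0.07] F [-1.2  0.4 -6.1] M [-0.17 -0.43  0.02] axis err deg [ 0.05 -0.18  0.  ]
```

Call:
{"fn": "apply_moves", "kwargs": {"motion": "20 0 0 -0.06 0 0 0;20 0 0 0 0 0 0"}}

```text
time: 34.0
tool_pos: [0.5718, 0.1945, 0.1738]
tool_rot: [3.104, -0.152, 0.308]
contact_force: [-1.0, -1.0, 3.8]
opening: 0.0277
grip_force: 60.0
```

```bash
python3 st2.py
```

```text
t 34.0 TCP-P in tool mm [ 0.18  0.05 -0.17] F [-0.7  0.8 -3.9] M [-0.15 -0.14  0.01] axis err deg [ 0.04 -0.15 -0.  ]
```

Call:
{"fn": "apply_moves", "kwargs": {"motion": "20 0 0 -0.05 0 0 0;20 0 0 -0.05 0 0 0;20 0 0 0 0 0 0"}}

```text
time: 34.38
tool_pos: [0.571, 0.1945, 0.1739]
tool_rot: [3.104, -0.15, 0.308]
contact_force: [0.4, -0.7, 0.7]
opening: 0.0275
grip_force: 60.0
```

```bash
python3 st2.py
```

```text
t 34.38 TCP-P in tool mm [-0.55 -0.18 -0.4 ] F [ 0.2  0.8 -0.6] M [0.02 0.07 0.01] axis err deg [ 0.02 -0.03  0.  ]
```

Unloading alone shifts the tool 0.86 mm downhill, which explains the drag. I'll press once more to set the screw flush, then unload with matching uphill compensation.

Call:
{"fn": "apply_moves", "kwargs": {"motion": "20 -0.01 0 0.06 0 0.001 0;20 -0.01 0 0.06 0 0.001 0;20 -0.01 0 0.06 0 0 0;20 0 0 0 0 0 0;20 0 0 0 0 0 0"}}

```text
time: 35.0
tool_pos: [0.5712, 0.1945, 0.1736]
tool_rot: [3.104, -0.153, 0.308]
contact_force: [-2.1, -0.8, 7.8]
opening: 0.0276
grip_force: 60.0
```

```bash
python3 st2.py
```

```text
t 35.0 TCP-P in tool mm [-0.36 -0.1  -0.02] F [-1.   0.5 -8. ] M [-0.05 -0.39  0.04] axis err deg [ 0.03 -0.26 -0.  ]
```

Call:
{"fn": "apply_moves", "kwargs": {"motion": "20 0.025 0.008 -0.05 0 -0.0005 0;20 0.025 0.008 -0.05 0 -0.0005 0;20 0 0 0 0 0 0"}}

```text
time: 35.38
tool_pos: [0.5714, 0.1944, 0.1737]
tool_rot: [3.104, -0.151, 0.308]
contact_force: [-1.7, 0.6, 5.4]
opening: 0.0279
grip_force: 60.0
```

```bash
python3 st2.py
```

```text
t 35.38 TCP-P in tool mm [-0.21 -0.   -0.12] F [-0.6 -0.9 -5.6] M [ 0.11 -0.33  0.03] axis err deg [ 0.02 -0.12  0.  ]
```

Call:
{"fn": "apply_moves", "kwargs": {"motion": "20 0.02 0.007 -0.05 0 -0.0005 0;20 0.01 0.004 -0.05 0 -0.0005 0;20 0 0 0 0 0 0"}}

```text
time: 35.75
tool_pos: [0.5714, 0.1943, 0.174]
tool_rot: [3.104, -0.149, 0.308]
contact_force: [0.5, -0.6, -1.3]
opening: 0.028
grip_force: 60.0
```

```bash
python3 st2.py
```

```text
t 35.75 TCP-P in tool mm [-0.16  0.16 -0.41] F [0.1 0.6 1.3] M [ 0.12 -0.19  0.04] axis err deg [ 0.02 -0.01  0.  ]
```

Unloaded, on line (0.2 mm off) and square within 0.02°. Withdrawing slowly.

Call:
{"fn": "apply_moves", "kwargs": {"motion": "20 0 0 -0.1 0 0 0;20 0 0 -0.1 0 0 0;20 0 0 -0.1 0 0 0;20 0 0 0 0 0 0"}}

```text
time: 36.25
tool_pos: [0.5712, 0.1943, 0.1777]
tool_rot: [3.104, -0.15, 0.308]
contact_force: [-0.4, 0.9, -2.6]
opening: 0.0277
grip_force: 60.0
```

```bash
python3 st2.py
```

```text
t 36.25 TCP-P in tool mm [ 0.16  0.24 -4.07] F [-0.5 -1.1  2.5] M [-0.01 -0.14  0.01] axis err deg [ 0.03 -0.07 -0.  ]
```

Call:
{"fn": "apply_moves", "kwargs": {"motion": "20 0 0 -0.15 0 0 0;20 0 0 -0.2 0 0 0;20 0 0 -0.2 0 0 0;20 0 0 -0.2 0 0 0;20 0 0 -0.2 0 0 0;20 0 0 -0.3 0 0 0;20 0 0 -0.4 0 0 0"}}

```text
time: 37.12
tool_pos: [0.5686, 0.1942, 0.1941]
tool_rot: [3.104, -0.15, 0.308]
contact_force: [0.1, -0.3, -2.1]
opening: 0.0275
grip_force: 60.0
```

```bash
python3 st2.py
```

```text
t 37.12 TCP-P in tool mm [  0.14   0.2  -20.71] F [-0.3  0.2  2.1] M [ 0.08 -0.09  0.04] axis err deg [ 0.03 -0.07 -0.  ]
```

Call:
{"fn": "apply_moves", "kwargs": {"motion": "20 0 0 -1 0 0 0;20 0 0 -2 0 0 0;20 0 0 0 0.0374 -0.1493 -0.0033;20 -0.66 4.98 0.3 0 0 0;20 -0.66 4.98 0.3 0 0 0;20 -0.66 4.98 0.3 0 0 0;20 -0.66 4.98 0.3 0 0 0;20 -0.66 4.98 0.3 0 0 0;20 -0.66 4.98 0.3 0 0 0;20 -0.66 4.98 0.3 0 0 0;20 -0.68 4.99 0.3 0 0 0;20 0 0 0 0 0 0;20 0 0 0 0 0 0"}}

```text
time: 38.75
tool_pos: [0.6345, -0.2017, 0.1996]
tool_rot: [-3.141, -0.001, 0.308]
contact_force: [0.1, 1.1, -2.6]
opening: 0.0279
grip_force: 60.0
```

```bash
python3 cmp.py; python3 cmp2.py
```

```text
[ 0.63453232 -0.20167864  0.19963902] [-3.14101419e+00 -1.15202032e-03  3.08152898e-01]
top head px [213.2 247.5] expected shift if square [ 0.03 -2.72] observed [-0.5   -1.875] ncc 0.875
[(0.52, [0.5764, 0.1963, 0.1335])]
changed box 217 (np.int64(-6), np.int64(13), np.int64(-11), np.int64(10))
side head px [261.7 268.5] expected shift if square [-1.55 -1.17] observed [-1.25  -0.375] ncc 0.899
[(0.66, [0.5774, 0.197, 0.1293])]
changed box 147 (np.int64(-9), np.int64(9), np.int64(-7), np.int64(17))
top 0 9.0 (84.75796508789062, np.float64(-0.6), np.float64(-2.4)) at0 1909.759765625
top 0 7.5 (37.369102478027344, np.float64(-0.6), np.float64(-2.4)) at0 2153.9619140625
top 6 10.5 (280.38421630859375, np.float64(-0.4), np.float64(-2.0)) at0 1577.094970703125
top 0 12 (327.65130615234375, np.float64(-0.4), np.float64(-2.2)) at0 1857.2431640625
top before [(43.8, -5.5, 0.5), (43.5, -5.5, 0.0), (43.4, -5.0, 0.5), (42.6, -5.0, 0.0)]
top after [(50.9, -2.5, 1.0), (49.9, -3.0, 1.0), (49.8, -2.5, 1.5), (49.7, -2.5, 0.5)]
side 0 9.0 (320.2569885253906, np.float64(-1.6), np.float64(-0.6)) at0 1078.7860107421875
side 0 7.5 (199.19998168945312, np.float64(-1.6), np.float64(-0.6)) at0 927.290771484375
side 6 10.5 (384.015625, np.float64(-1.4), np.float64(-0.2)) at0 912.9307250976562
side 0 12 (330.2777404785156, np.float64(-1.6), np.float64(-0.6)) at0 827.7774047851562
side before [(42.5, -6.0, -1.5), (41.9, -6.5, -1.5), (41.8, -5.5, -1.5), (41.3, -6.0, -1.0)]
side after [(41.9, -2.0, -0.5), (41.8, -2.5, -0.5), (41.5, -2.5, 0.0), (41.2, -2.0, 0.0)]
```

The head has now moved about 3.5 to 4°, matching the measured lean. I'll check the fixed cameras' plate edges to remove their bias.

```bash
cat > chk4.py <<'E'
from h import *
import fit
v=np.load("v.npy");Rz,Rt,c=fit.frames(v)
for k in("top1","side1","top","side"):
    p=dict(np.load(k+".npz"));g=cv2.cvtColor(p["img"],cv2.COLOR_RGB2GRAY).astype(np.float32)
    L,W,h=.065,.048,v[4]-.001
    s=np.linspace(-.9,.9,120)
    f=lambda q:cv2.remap(g,q[:,:1].astype(np.float32),q[:,1:].astype(np.float32),cv2.INTER_CUBIC)[:,0]
    for nm,x,y in(("far",L,0),("near",-L,0),("+y",0,W),("-y",0,-W)):
        b=[]
        for d in np.arange(-.008,.0081,.0004):
            def P(e):
                X=np.c_[np.full(120,x+d+e*np.sign(x)) if x else s*L, np.full(120,y+d+e*np.sign(y)) if y else s*W, np.full(120,h)]
                return proj(p,c+X@Rt.T)
            b.append((np.clip(f(P(-.0016))-f(P(.0016)),-70,70).mean(),d*1e3))
        b=sorted(b,reverse=True)[:3];print(k,nm,[tuple(np.round(q,1).tolist()) for q in b])
E
python3 chk4.py
```

```text
top1 far [(66.0, -2.4), (65.7, -2.0), (64.8, -2.8)]
top1 near [(48.8, -1.6), (48.8, -2.0), (46.8, -1.2)]
top1 +y [(17.9, 3.2), (17.7, 3.6), (17.4, 2.8)]
top1 -y [(26.4, 0.0), (25.4, -0.4), (24.8, 0.4)]
side1 far [(67.5, -2.4), (67.0, -2.0), (66.4, -2.8)]
side1 near [(55.7, -1.6), (54.5, -2.0), (53.9, -1.2)]
side1 +y [(25.1, 0.0), (24.8, 0.4), (23.4, -0.4)]
side1 -y [(15.6, 0.4), (15.6, 0.8), (14.9, 0.0)]
top far [(64.8, -2.4), (64.6, -2.0), (63.2, -2.8)]
top near [(48.5, -1.6), (48.1, -2.0), (46.9, -1.2)]
top +y [(17.8, 3.2), (17.5, 3.6), (17.5, 2.8)]
top -y [(26.0, 0.0), (25.0, -0.4), (24.3, 0.4)]
side far [(67.5, -2.4), (66.6, -2.0), (66.5, -2.8)]
side near [(57.2, -1.6), (55.7, -2.0), (55.5, -1.2)]
side +y [(25.3, 0.0), (25.2, 0.4), (23.4, -0.4)]
side -y [(15.5, 0.4), (15.3, 0.0), (14.8, 0.8)]
```

Both fixed cameras see the plate itself about 2 mm (1.7°) toward the robot. Corrected, the screw stands within about 0.6° of square. Now the key goes back into its hole.

Call:
{"fn": "apply_moves", "kwargs": {"motion": "20 0.06 0.04 3 0 0 0;20 0 0 3 0 0 0;20 0 0 2.5 0 0 0;20 0 0 1 0 0 0;20 0 0 0.8 0 0 0;20 0 0 0.6 0 0 0;20 0 0 0.5 0 0 0;20 0 0 0.3 0 0 0;20 0 0 0 0 0 0"}}

```text
time: 40.08
tool_pos: [0.6354, -0.2021, 0.0824]
tool_rot: [-3.141, -0.001, 0.309]
contact_force: [0.0, 0.3, -2.2]
opening: 0.028
grip_force: 60.0
```

Call:
{"fn": "apply_moves", "kwargs": {"motion": "20 0 0 0.1 0 0 0;20 0 0 0.1 0 0 0;20 0 0 0.05 0 0 0;20 0 0 0 0 0 0"}}

```text
time: 40.58
tool_pos: [0.6354, -0.2021, 0.08]
tool_rot: [3.142, -0.001, 0.309]
contact_force: [-0.5, 0.2, -1.7]
opening: 0.0282
grip_force: 60.0
```

Call:
{"fn": "apply_moves", "kwargs": {"motion": "20 0 0 0.05 0 0 0;20 0 0 0.03 0 0 0;20 0 0 0 0 0 0"}}

```text
time: 40.95
tool_pos: [0.6355, -0.2021, 0.08]
tool_rot: [3.141, -0.001, 0.309]
contact_force: [-1.7, 1.0, 5.4]
opening: 0.0278
grip_force: 60.0
```

Call:
{"fn": "apply_moves", "kwargs": {"motion": "20 0 0 -0.04 0 0 0;20 0 0 0 0 0 0;35 0 0 0 0 0 0;50 0 0 0 0 0 0;65 0 0 0 0 0 0;65 0 0 0 0 0 0;65 0 0 0 0 0 0;65 0 0 -1 0 0 0;65 0 0 -4 0 0 0;65 0 0 -5 0 0 0;65 0 0 -5 0 0 0;65 0 0 0 0 0 0;65 0 0 0 0 0 0"}}

```text
time: 42.58
tool_pos: [0.635, -0.202, 0.2295]
tool_rot: [-3.141, -0.001, 0.309]
contact_force: [-0.3, 0.6, 0.1]
opening: 0.0595
grip_force: 0.0
```

Run:
```python
from h import *
s=robot.observe();print(s["time"],s["tool_pos"],s["contact_force"],s["opening"])
tl=tool();p=robot.read_camera("wrist");np.savez("w9.npz",**p,o=tl[0],R0=tl[1])
u0=proj(p,[.636,-.2005,.126],tl)[0];x,y=u0.astype(int);g=p["img"][y-45:y+45,x-45:x+45].astype(int)
m=((g.min(2)>90)&(g.max(2)-g.min(2)<40)).astype(np.uint8);n,l,st,c=cv2.connectedComponentsWithStats(m)
for i in range(1,n):
    if st[i,4]>60: print(st[i],atz(p,c[i]+[x-45,y-45],.126,tl).round(4))
print([(round(z["score"],2),np.round(z["centre"],3)) for z in robot.search_frame("key_grip",p)])
for c in("top","side"):
    A=np.load(c+".npz")["img"].astype(int);q=robot.read_camera(c);B=q["img"].astype(int)
    P0=dict(np.load(c+".npz"))
    for nm,X in(("key",[.636,-.2,.1]),("disc",[.422,-.04,.01]),("race",[.4,.34,.01]),("anvil",[.722,-.02,.02]),("bigkey",[.64,-.32,.1])):
        u=proj(P0,X)[0].astype(int);print(c,nm,np.abs(A-B)[u[1]-12:u[1]+13,u[0]-12:u[0]+13].mean().round(1),end="; ")
    print([(round(z["score"],2),np.round(z["centre"],3)) for z in robot.search_frame("key_grip",q)])
    u=proj(P0,[.6355,-.2015,.126])[0]
```

```text
42.575 [ 0.63497435 -0.2019556   0.22950435] [-0.31632291  0.58071486  0.0635879 ] 0.05946978204924553
[ 31   5  28   9 181] [ 0.6614 -0.192   0.126 ]
[ 30  32  28  30 695] [ 0.6342 -0.1989  0.126 ]
[(0.85, array([ 0.65 , -0.321,  0.131])), (0.81, array([ 0.642, -0.199,  0.123]))]
top key 54.9; top disc 4.1; top race 2.5; top anvil 2.0; top bigkey 42.9; [(0.74, array([ 0.643, -0.323,  0.137]))]
side key 6.3; side disc 2.0; side race 2.2; side anvil 2.5; side bigkey 4.5; [(0.75, array([ 0.636, -0.32 ,  0.1  ])), (0.65, array([ 0.628, -0.193,  0.1  ]))]
```

```bash
python3 -c "
from cell import robot
print(robot.hand_in())"
```

```text
the job is handed in; nothing more can be done
None
```

The job is handed in: the screw got about a quarter turn clockwise and stands within about 1° of square, but when the key first came out it pulled the screw back to about a 3° lean, so I reseated the key and stood it up again. The key is back upright and home in the block, and the other bench parts looked unmoved.

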